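# Butt and lock box-section tubes in a weld fit-up jig

### The job

Load every loose piece of box-section tube from the rubber mat into the fit-up jig, one to a lane in any lanes, lying flat and pushed tight against the stop block with no gap, and have them all still so at the end. When all are in, take the mallet and drive the sprung lock pin of each loaded lane fully home with it (never with the gripper), then stand the mallet back on its rest as you found it. Last, report the jig ready on the control box: press the small key fully in and let it go, then the large key; leave the can, wrench and square where they are.

Things in the scene. Friction and masses are not known exactly. Their poses are not given: they have to be found in the camera images.
- tube1: loose piece of square-cut steel box-section tube, 110 mm long (its x), 40 mm wide (its y), 34 mm high, about 0.4 kg, all alike; three or four of them lie flat on the black rubber mat (4 mm thick), the others are absent. Origin: centre of its underside, z up; either end may go first
- tube2: loose piece of square-cut steel box-section tube, 110 mm long (its x), 40 mm wide (its y), 34 mm high, about 0.4 kg, all alike; three or four of them lie flat on the black rubber mat (4 mm thick), the others are absent. Origin: centre of its underside, z up; either end may go first
- tube3: loose piece of square-cut steel box-section tube, 110 mm long (its x), 40 mm wide (its y), 34 mm high, about 0.4 kg, all alike; three or four of them lie flat on the black rubber mat (4 mm thick), the others are absent. Origin: centre of its underside, z up; either end may go first
- tube4: loose piece of square-cut steel box-section tube, 110 mm long (its x), 40 mm wide (its y), 34 mm high, about 0.4 kg, all alike; three or four of them lie flat on the black rubber mat (4 mm thick), the others are absent. Origin: centre of its underside, z up; either end may go first
- jig: grey fit-up jig, fixed: plate 250 x 372 x 20 mm, four lanes along its x, 88 mm apart. A lane is 50 mm wide between flat ribs 6 mm high (x -125 to +45 mm), floor at z = 20 mm, near end open; at its far (+x) end stands a fixed steel stop block 40 mm wide, 34 high, 56 long (near face at x = 50 mm) with a lock pin in its top. Origin: centre of the underside
- dock1 (a point): station 1 (counted from the jig's +y side): centre of the lower edge of the stop block's near face, on the lane floor. Axes as the jig's: x along the lane towards and through the stop block, y across, z up. A tube butted home has its origin at x = -55 mm, y about 0, z = 0 here
- dock2 (a point): station 2 (counted from the jig's +y side): centre of the lower edge of the stop block's near face, on the lane floor. Axes as the jig's: x along the lane towards and through the stop block, y across, z up. A tube butted home has its origin at x = -55 mm, y about 0, z = 0 here
- dock3 (a point): station 3 (counted from the jig's +y side): centre of the lower edge of the stop block's near face, on the lane floor. Axes as the jig's: x along the lane towards and through the stop block, y across, z up. A tube butted home has its origin at x = -55 mm, y about 0, z = 0 here
- dock4 (a point): station 4 (counted from the jig's +y side): centre of the lower edge of the stop block's near face, on the lane floor. Axes as the jig's: x along the lane towards and through the stop block, y across, z up. A tube butted home has its origin at x = -55 mm, y about 0, z = 0 here
- pin1: lock pin 1, sprung, in the top of the stop block: a round steel head 26 mm across, 28 mm beyond dock1 along x. Origin: centre of the head's top. Up, it is 64 mm above the lane floor; fully home, 46 mm (travel 18 mm). Takes about 6 to 9 N to drive and stays where it is driven to. Axes as the jig's
- pin2: lock pin 2, sprung, in the top of the stop block: a round steel head 26 mm across, 28 mm beyond dock2 along x. Origin: centre of the head's top. Up, it is 64 mm above the lane floor; fully home, 46 mm (travel 18 mm). Takes about 6 to 9 N to drive and stays where it is driven to. Axes as the jig's
- pin3: lock pin 3, sprung, in the top of the stop block: a round steel head 26 mm across, 28 mm beyond dock3 along x. Origin: centre of the head's top. Up, it is 64 mm above the lane floor; fully home, 46 mm (travel 18 mm). Takes about 6 to 9 N to drive and stays where it is driven to. Axes as the jig's
- pin4: lock pin 4, sprung, in the top of the stop block: a round steel head 26 mm across, 28 mm beyond dock4 along x. Origin: centre of the head's top. Up, it is 64 mm above the lane floor; fully home, 46 mm (travel 18 mm). Takes about 6 to 9 N to drive and stays where it is driven to. Axes as the jig's
- mallet: mallet on its rest: black rubber head, an upright cylinder 48 mm across, 80 mm high, flat striking face below; wooden handle 24 mm wide, 26 mm high, sticks out level along its -x from x = -22 to -187 mm, its middle 40 mm above the lower face. 0.4 kg, centre of mass about 16 mm behind the head's axis. Origin: centre of the lower face, z up
- mallet_grip (a point): point in the middle of the mallet's handle close to the head, 48 mm behind the head's axis, 40 mm above the lower face; axes as the mallet's (grip across y)
- rest_spot (a point): where the mallet's lower face stands on its fixed wooden rest, a 245 x 70 mm board 12 mm thick (point on its top surface); x as the parked mallet's x. A fork (two cheeks 38 mm apart, tops 42 mm above this point, with a saddle 27 mm above it between them) holds the handle's tail, 165 mm behind this point along -x
- can: spray can 60 mm across, 160 mm high, bystander; origin at the centre of its foot
- wrench: wrench 200 mm long lying on the bench, bystander
- square: flat steel try square, 130 x 100 mm, lying on the bench, bystander
- panel: grey control box, fixed, 70 x 130 x 35 mm, beyond the jig's far edge, with two black round spring keys side by side in its top: a small one towards its +y end and a large one. Origin: centre of the underside
- key_small (a joint): travel of the small key: 0 out, 0.006 m pressed fully in; springs back; about 5 N
- key_large (a joint): travel of the large key: 0 out, 0.006 m pressed fully in; springs back; about 5 N
- key_small_top (a point): centre of the top of the small key, 22 mm across
- key_large_top (a point): centre of the top of the large key, 38 mm across

How it is judged:
On the way, in this order (a step that is already met when the one before it is completed fails the run):
1. every tube present lies in a lane, butted against its stop block, one to a lane (((x of tube1 in the frame of dock1 between -0.058 and -0.05 m and y of tube1 in the frame of dock1 between -0.008 and 0.008 m and z of tube1 in the frame of dock1 between -0.004 and 0.004 m and angle between the x axis of tube1 and the x axis of dock1, either way round below 0.08 rad and angle between tube1's own z axis and vertical below 0.08 rad) or (x of tube1 in the frame of dock2 between -0.058 and -0.05 m and y of tube1 in the frame of dock2 between -0.008 and 0.008 m and z of tube1 in the frame of dock2 between -0.004 and 0.004 m and angle between the x axis of tube1 and the x axis of dock2, either way round below 0.08 rad and angle between tube1's own z axis and vertical below 0.08 rad) or (x of tube1 in the frame of dock3 between -0.058 and -0.05 m and y of tube1 in the frame of dock3 between -0.008 and 0.008 m and z of tube1 in the frame of dock3 between -0.004 and 0.004 m and angle between the x axis of tube1 and the x axis of dock3, either way round below 0.08 rad and angle between tube1's own z axis and vertical below 0.08 rad) or (x of tube1 in the frame of dock4 between -0.058 and -0.05 m and y of tube1 in the frame of dock4 between -0.008 and 0.008 m and z of tube1 in the frame of dock4 between -0.004 and 0.004 m and angle between the x axis of tube1 and the x axis of dock4, either way round below 0.08 rad and angle between tube1's own z axis and vertical below 0.08 rad)) and ((x of tube2 in the frame of dock1 between -0.058 and -0.05 m and y of tube2 in the frame of dock1 between -0.008 and 0.008 m and z of tube2 in the frame of dock1 between -0.004 and 0.004 m and angle between the x axis of tube2 and the x axis of dock1, either way round below 0.08 rad and angle between tube2's own z axis and vertical below 0.08 rad) or (x of tube2 in the frame of dock2 between -0.058 and -0.05 m and y of tube2 in the frame of dock2 between -0.008 and 0.008 m and z of tube2 in the frame of dock2 between -0.004 and 0.004 m and angle between the x axis of tube2 and the x axis of dock2, either way round below 0.08 rad and angle between tube2's own z axis and vertical below 0.08 rad) or (x of tube2 in the frame of dock3 between -0.058 and -0.05 m and y of tube2 in the frame of dock3 between -0.008 and 0.008 m and z of tube2 in the frame of dock3 between -0.004 and 0.004 m and angle between the x axis of tube2 and the x axis of dock3, either way round below 0.08 rad and angle between tube2's own z axis and vertical below 0.08 rad) or (x of tube2 in the frame of dock4 between -0.058 and -0.05 m and y of tube2 in the frame of dock4 between -0.008 and 0.008 m and z of tube2 in the frame of dock4 between -0.004 and 0.004 m and angle between the x axis of tube2 and the x axis of dock4, either way round below 0.08 rad and angle between tube2's own z axis and vertical below 0.08 rad)) and ((x of tube3 in the frame of dock1 between -0.058 and -0.05 m and y of tube3 in the frame of dock1 between -0.008 and 0.008 m and z of tube3 in the frame of dock1 between -0.004 and 0.004 m and angle between the x axis of tube3 and the x axis of dock1, either way round below 0.08 rad and angle between tube3's own z axis and vertical below 0.08 rad) or (x of tube3 in the frame of dock2 between -0.058 and -0.05 m and y of tube3 in the frame of dock2 between -0.008 and 0.008 m and z of tube3 in the frame of dock2 between -0.004 and 0.004 m and angle between the x axis of tube3 and the x axis of dock2, either way round below 0.08 rad and angle between tube3's own z axis and vertical below 0.08 rad) or (x of tube3 in the frame of dock3 between -0.058 and -0.05 m and y of tube3 in the frame of dock3 between -0.008 and 0.008 m and z of tube3 in the frame of dock3 between -0.004 and 0.004 m and angle between the x axis of tube3 and the x axis of dock3, either way round below 0.08 rad and angle between tube3's own z axis and vertical below 0.08 rad) or (x of tube3 in the frame of dock4 between -0.058 and -0.05 m and y of tube3 in the frame of dock4 between -0.008 and 0.008 m and z of tube3 in the frame of dock4 between -0.004 and 0.004 m and angle between the x axis of tube3 and the x axis of dock4, either way round below 0.08 rad and angle between tube3's own z axis and vertical below 0.08 rad)) and ((x of tube4 in the frame of dock1 between -0.058 and -0.05 m and y of tube4 in the frame of dock1 between -0.008 and 0.008 m and z of tube4 in the frame of dock1 between -0.004 and 0.004 m and angle between the x axis of tube4 and the x axis of dock1, either way round below 0.08 rad and angle between tube4's own z axis and vertical below 0.08 rad) or (x of tube4 in the frame of dock2 between -0.058 and -0.05 m and y of tube4 in the frame of dock2 between -0.008 and 0.008 m and z of tube4 in the frame of dock2 between -0.004 and 0.004 m and angle between the x axis of tube4 and the x axis of dock2, either way round below 0.08 rad and angle between tube4's own z axis and vertical below 0.08 rad) or (x of tube4 in the frame of dock3 between -0.058 and -0.05 m and y of tube4 in the frame of dock3 between -0.008 and 0.008 m and z of tube4 in the frame of dock3 between -0.004 and 0.004 m and angle between the x axis of tube4 and the x axis of dock3, either way round below 0.08 rad and angle between tube4's own z axis and vertical below 0.08 rad) or (x of tube4 in the frame of dock4 between -0.058 and -0.05 m and y of tube4 in the frame of dock4 between -0.008 and 0.008 m and z of tube4 in the frame of dock4 between -0.004 and 0.004 m and angle between the x axis of tube4 and the x axis of dock4, either way round below 0.08 rad and angle between tube4's own z axis and vertical below 0.08 rad))), for 0.2 s.
2. the lock pin of every loaded lane is driven home, the tubes still butted (((x of tube1 in the frame of dock1 between -0.058 and -0.05 m and y of tube1 in the frame of dock1 between -0.008 and 0.008 m and z of tube1 in the frame of dock1 between -0.004 and 0.004 m and angle between the x axis of tube1 and the x axis of dock1, either way round below 0.08 rad and angle between tube1's own z axis and vertical below 0.08 rad and z of pin1 in the frame of tube1 below 0.0505 m) or (x of tube1 in the frame of dock2 between -0.058 and -0.05 m and y of tube1 in the frame of dock2 between -0.008 and 0.008 m and z of tube1 in the frame of dock2 between -0.004 and 0.004 m and angle between the x axis of tube1 and the x axis of dock2, either way round below 0.08 rad and angle between tube1's own z axis and vertical below 0.08 rad and z of pin2 in the frame of tube1 below 0.0505 m) or (x of tube1 in the frame of dock3 between -0.058 and -0.05 m and y of tube1 in the frame of dock3 between -0.008 and 0.008 m and z of tube1 in the frame of dock3 between -0.004 and 0.004 m and angle between the x axis of tube1 and the x axis of dock3, either way round below 0.08 rad and angle between tube1's own z axis and vertical below 0.08 rad and z of pin3 in the frame of tube1 below 0.0505 m) or (x of tube1 in the frame of dock4 between -0.058 and -0.05 m and y of tube1 in the frame of dock4 between -0.008 and 0.008 m and z of tube1 in the frame of dock4 between -0.004 and 0.004 m and angle between the x axis of tube1 and the x axis of dock4, either way round below 0.08 rad and angle between tube1's own z axis and vertical below 0.08 rad and z of pin4 in the frame of tube1 below 0.0505 m)) and ((x of tube2 in the frame of dock1 between -0.058 and -0.05 m and y of tube2 in the frame of dock1 between -0.008 and 0.008 m and z of tube2 in the frame of dock1 between -0.004 and 0.004 m and angle between the x axis of tube2 and the x axis of dock1, either way round below 0.08 rad and angle between tube2's own z axis and vertical below 0.08 rad and z of pin1 in the frame of tube2 below 0.0505 m) or (x of tube2 in the frame of dock2 between -0.058 and -0.05 m and y of tube2 in the frame of dock2 between -0.008 and 0.008 m and z of tube2 in the frame of dock2 between -0.004 and 0.004 m and angle between the x axis of tube2 and the x axis of dock2, either way round below 0.08 rad and angle between tube2's own z axis and vertical below 0.08 rad and z of pin2 in the frame of tube2 below 0.0505 m) or (x of tube2 in the frame of dock3 between -0.058 and -0.05 m and y of tube2 in the frame of dock3 between -0.008 and 0.008 m and z of tube2 in the frame of dock3 between -0.004 and 0.004 m and angle between the x axis of tube2 and the x axis of dock3, either way round below 0.08 rad and angle between tube2's own z axis and vertical below 0.08 rad and z of pin3 in the frame of tube2 below 0.0505 m) or (x of tube2 in the frame of dock4 between -0.058 and -0.05 m and y of tube2 in the frame of dock4 between -0.008 and 0.008 m and z of tube2 in the frame of dock4 between -0.004 and 0.004 m and angle between the x axis of tube2 and the x axis of dock4, either way round below 0.08 rad and angle between tube2's own z axis and vertical below 0.08 rad and z of pin4 in the frame of tube2 below 0.0505 m)) and ((x of tube3 in the frame of dock1 between -0.058 and -0.05 m and y of tube3 in the frame of dock1 between -0.008 and 0.008 m and z of tube3 in the frame of dock1 between -0.004 and 0.004 m and angle between the x axis of tube3 and the x axis of dock1, either way round below 0.08 rad and angle between tube3's own z axis and vertical below 0.08 rad and z of pin1 in the frame of tube3 below 0.0505 m) or (x of tube3 in the frame of dock2 between -0.058 and -0.05 m and y of tube3 in the frame of dock2 between -0.008 and 0.008 m and z of tube3 in the frame of dock2 between -0.004 and 0.004 m and angle between the x axis of tube3 and the x axis of dock2, either way round below 0.08 rad and angle between tube3's own z axis and vertical below 0.08 rad and z of pin2 in the frame of tube3 below 0.0505 m) or (x of tube3 in the frame of dock3 between -0.058 and -0.05 m and y of tube3 in the frame of dock3 between -0.008 and 0.008 m and z of tube3 in the frame of dock3 between -0.004 and 0.004 m and angle between the x axis of tube3 and the x axis of dock3, either way round below 0.08 rad and angle between tube3's own z axis and vertical below 0.08 rad and z of pin3 in the frame of tube3 below 0.0505 m) or (x of tube3 in the frame of dock4 between -0.058 and -0.05 m and y of tube3 in the frame of dock4 between -0.008 and 0.008 m and z of tube3 in the frame of dock4 between -0.004 and 0.004 m and angle between the x axis of tube3 and the x axis of dock4, either way round below 0.08 rad and angle between tube3's own z axis and vertical below 0.08 rad and z of pin4 in the frame of tube3 below 0.0505 m)) and ((x of tube4 in the frame of dock1 between -0.058 and -0.05 m and y of tube4 in the frame of dock1 between -0.008 and 0.008 m and z of tube4 in the frame of dock1 between -0.004 and 0.004 m and angle between the x axis of tube4 and the x axis of dock1, either way round below 0.08 rad and angle between tube4's own z axis and vertical below 0.08 rad and z of pin1 in the frame of tube4 below 0.0505 m) or (x of tube4 in the frame of dock2 between -0.058 and -0.05 m and y of tube4 in the frame of dock2 between -0.008 and 0.008 m and z of tube4 in the frame of dock2 between -0.004 and 0.004 m and angle between the x axis of tube4 and the x axis of dock2, either way round below 0.08 rad and angle between tube4's own z axis and vertical below 0.08 rad and z of pin2 in the frame of tube4 below 0.0505 m) or (x of tube4 in the frame of dock3 between -0.058 and -0.05 m and y of tube4 in the frame of dock3 between -0.008 and 0.008 m and z of tube4 in the frame of dock3 between -0.004 and 0.004 m and angle between the x axis of tube4 and the x axis of dock3, either way round below 0.08 rad and angle between tube4's own z axis and vertical below 0.08 rad and z of pin3 in the frame of tube4 below 0.0505 m) or (x of tube4 in the frame of dock4 between -0.058 and -0.05 m and y of tube4 in the frame of dock4 between -0.008 and 0.008 m and z of tube4 in the frame of dock4 between -0.004 and 0.004 m and angle between the x axis of tube4 and the x axis of dock4, either way round below 0.08 rad and angle between tube4's own z axis and vertical below 0.08 rad and z of pin4 in the frame of tube4 below 0.0505 m))), for 0.2 s.
3. with the mallet back on its rest, the small key is pressed in, the large one out (horizontal distance between mallet and rest_spot below 0.02 m and z of mallet in the frame of rest_spot between -0.004 and 0.006 m and angle between mallet's own z axis and vertical below 0.12 rad and angle between the x axis of mallet and the x axis of rest_spot, either way round below 0.15 rad and x of mallet_grip in the frame of rest_spot below 0 m and linear speed of mallet below 0.02 m/s and value of joint key_small above 0.004 m and value of joint key_large below 0.002 m), for 0.05 s.
4. then the large key is pressed in, the small one out (value of joint key_large above 0.004 m and value of joint key_small below 0.002 m), for 0.05 s.
At the end, for the whole second after the job is handed in: Every tube present lies flat in a lane, gap to its stop under 3 mm, within 8 mm of the lane's middle and 0.08 rad of its line; those lanes' pins are within 4.5 mm of fully home; the mallet stands upright on its rest within 20 mm and 0.15 rad of its spot, handle to the fork; all at rest (all of step 2 and linear speed of each of tube1, tube2, tube3, tube4, mallet below 0.02 m/s and horizontal distance between mallet and rest_spot below 0.02 m and z of mallet in the frame of rest_spot between -0.004 and 0.006 m and angle between mallet's own z axis and vertical below 0.12 rad and angle between the x axis of mallet and the x axis of rest_spot, either way round below 0.15 rad and x of mallet_grip in the frame of rest_spot below 0 m); the robot touches nothing.
It fails at once if the large key is pressed while the small one is in (value of joint each of key_small, key_large above 0.003 m).
It fails at once if a lock pin is pushed by the gripper or arm instead of the mallet (over 5 N) (contact force between any of the fingers, the arm and pin1 above 5 N or contact force between any of the fingers, the arm and pin2 above 5 N or contact force between any of the fingers, the arm and pin3 above 5 N or contact force between any of the fingers, the arm and pin4 above 5 N).
It fails at once if the can, wrench or square is displaced by more than 40 mm (distance of any of can, wrench, square from where it was at the start of the episode above 0.04 m).
Of tube1, tube2, tube3, tube4 only 3 to 4 are there at a start; the rules pass over those that are not, and their reading is None.
At some moment in a run one of tube1, tube2, tube3, tube4 may be knocked a few centimetres aside while the robot is not near it.
It also fails if it takes over 210 s, if anything falls off the work surface, if the arm or the gripper's body presses on something with over 40 N, if the wrist force passes 120 N, or if a joint passes its speed limit or range.

### The arm

A 6-joint arm with a two-finger parallel gripper is mounted at the origin on the work surface. World frame = base frame: x ahead of the robot, y to its left, z up, the work surface at z = 0. Lengths are in m, angles in rad, forces in N, time in s.
With the tool pointing down it reaches from about 0.3 to 0.775 m from the base axis. Payload 14.6 kg.
Tool frame: the origin (TCP) lies between the finger pads; the fingertips stand 8 mm ahead of it and the grasp point (between the pads) lies 11 mm behind it; x points along the fingers, y is the direction in which the jaws open and shut, and the axes are right-handed (so a half turn about x gives the same grasp; the last joint's range is limited). The gripper opens to 94 mm and grips with 3 to 60 N. Pads are 16 mm wide; open, the fingers measure 119 mm over their backs; the gripper's body (75 mm by 177 mm) begins 78 mm behind the grasp point.
Start: joints at [-1.355, 0.3, 1.521, -0, 1.321, -0.067], TCP at [0.153, -0.528, 0.213] pointing down, gripper open.
Joint ranges: [-3.03, 3.03], [-0.79, 2.21], [0.23, 2.52], [-1.04, 4.18], [0, 3.07], [-2.55, 2.55]. Speed limits (rad/s): [2.22, 2.22, 2.57, 3.14, 3.14, 3.14].

### API

Orientations are given as [roll, pitch, yaw] about the fixed x, y, z axes, in that order (R = Rz(yaw) Ry(pitch) Rx(roll)).
In Python, from station import ctrl gives the robot as it stands.
- The arm moves only by the shell command python3 -m creep 'ROWS' [FORCE]. ROWS is a JSON object of lists of equal length, an entry for each row: "hand": the closure, from -1 (fully open) to 1 (shut); "slide": the shift along the tool's x, y, z in m, a list of three; "spin": the turn about the tool's x in degrees. A call has 1 to 12 rows; each row is the pose to reach, as a shift and turn from the pose commanded when the call began, along the tool's axes at that moment; what a row does not reach only later rows make up. A row lasts 1/12 s, in which the tool goes at most 41.7 mm and 7.16 degrees, less where a joint would pass 70% of its speed; a pose out of reach is approached as far as the arm can. A call with a gripper value outside its range is refused whole. The fingers move at their own pace and stop on an object; FORCE is the grip in N (left out, the last holds). Time passes only in rows, so rows that repeat a pose let the fingers close. It gives the time, the measured TCP pose, the force and the opening at its end, in the units of the state.
- ctrl.get_obs(): the state, without advancing time (a new reading comes with each control period).
- ctrl.camera(name): name is "scene" or "top" or "wrist"; returns the picture (420x560x3 uint8, red, green, blue); there is no depth.
- ctrl.calibration(name): a dict with "K" (3x3 intrinsics, pixels), "k1" (the pictures are not rectified: a ray, as slopes to the right and down, at radius r is drawn at 1 + k1 r^2 times it, then the intrinsics apply), "R" (3x3) and "t" (3): a world point X has camera coordinates R X + t. Camera axes: x right, y down, z forward; pixel columns grow to the right and rows downward; lengths in m; the calibration is good to about 2 mm. A picture is of the moment at which its call begins: read the wrist's pose just before it. calibration takes no time and is no camera call; for the wrist camera it gives the pose at the moment of the call.
- ctrl.hand_in(): hands the job in, once; it reports no verdict.
The state is a dict: "time_s": time; "qpos": joint angles; "joint_vel": joint speeds; "tau": joint torques, N m; "ee_pos": TCP position; "eef_rot": TCP orientation; "force": force on the tool from outside, world axes, zero at the start; "moment": the same for the moment, N m; "grip_width": finger opening in m.
Only numpy, scipy, OpenCV 4.12 (cv2) and the standard library are available. Lean on these libraries where they do the work, as an engineer would, in place of code of your own. Each camera call takes 0.05 s, during which the arm holds its last target.

## Working session

There is one attempt and no reset: what is moved stays moved. The work goes in short steps, Python scripts to look and compute and a shell command to move; the robot and the scene stay as the last step left them, time stands still between calls to the robot, and variables do not carry over. Pictures are saved under pics/ and viewed, and the job is handed in when it is done.

```bash
ls; mkdir -p pics
python3 - <<'E'
from station import ctrl
import cv2
print(ctrl.get_obs())
for n in ["scene","top","wrist"]:
    c=ctrl.calibration(n); print(n,c)
    im=ctrl.camera(n); cv2.imwrite(f"pics/{n}0.png",im[:,:,::-1])
E
```

```text
pics
{'time_s': 0.0, 'qpos': array([-1.35460032e+00,  3.00462732e-01,  1.52156439e+00, -4.11872251e-06,
        1.32068446e+00, -6.65806942e-02]), 'joint_vel': array([-0.0008208 ,  0.00029265, -0.00057722,  0.00020373, -0.00098926,
       -0.00214781]), 'tau': array([-3.65709147e-04, -5.31801331e+01, -3.52737486e+01,  7.08160177e-02,
        2.43837299e-02, -1.34947290e-04]), 'ee_pos': array([ 0.15341686, -0.52791673,  0.21289797]), 'eef_rot': array([-1.63381164,  1.56967739,  1.79055873]), 'force': array([ 0.07573583,  0.01024357, -0.50029877]), 'moment': array([-0.00329201, -0.04027542,  0.06253154]), 'grip_width': 0.09401699262206899}
scene {'K': array([[522.04394703,   0.        , 284.4314612 ],
       [  0.        , 522.04394703, 211.69289037],
       [  0.        ,   0.        ,   1.        ]]), 'k1': -0.1368872279798189, 'R': array([[-0.36976897,  0.92912064, -0.00239704],
       [ 0.62154804,  0.24544276, -0.74393271],
       [-0.6906149 , -0.27657311, -0.66825023]]), 't': array([ 0.30405383, -0.27921736,  1.78119937])}
top {'K': array([[438.60574333,   0.        , 275.07017355],
       [  0.        , 438.60574333, 209.30939157],
       [  0.        ,   0.        ,   1.        ]]), 'k1': -0.14447623591875608, 'R': array([[ 2.22574947e-02, -9.99752269e-01,  6.93448437e-05],
       [-9.94840498e-01, -2.21550109e-02, -9.90027245e-02],
       [ 9.89797348e-02,  2.13456556e-03, -9.95087160e-01]]), 't': array([-0.09456428,  0.58600628,  1.20833362])}
wrist {'K': array([[352.45406729,   0.        , 275.50103014],
       [  0.        , 352.45406729, 211.77356425],
       [  0.        ,   0.        ,   1.        ]]), 'k1': -0.06545877307167118, 'R': array([[ 2.79564582e-01, -9.60126751e-01, -5.16999152e-04],
       [-9.33872765e-01, -2.72045068e-01,  2.32105881e-01],
       [-2.22991712e-01, -6.44057720e-02, -9.72690389e-01]]), 't': array([-0.54995057, -0.02345297,  0.38986304])}
```

View pics/scene0.png

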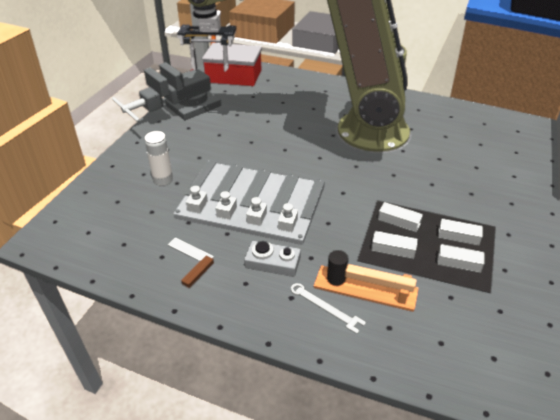

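View pics/top0.png

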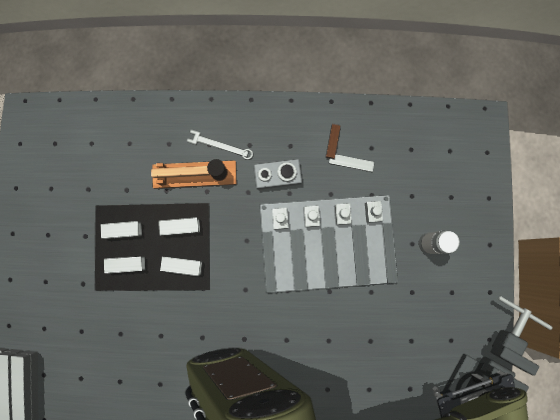

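View pics/wrist0.png

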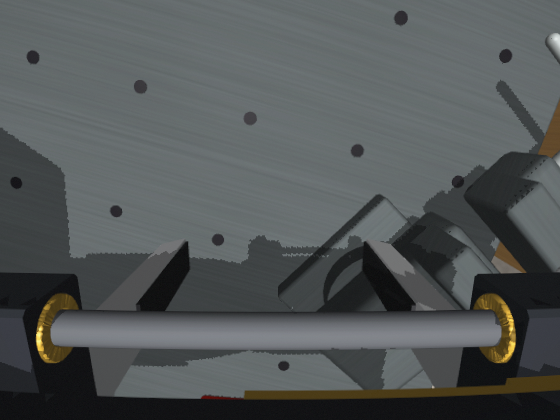

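```bash
cat > h.py <<'E'
import numpy as np, cv2
from station import ctrl
from scipy.spatial.transform import Rotation as Ro
def pix2w(c,uv,z):
    uv=np.atleast_2d(np.array(uv,float)); K=c["K"];k1=c["k1"]
    d=np.stack([(uv[:,0]-K[0,2])/K[0,0],(uv[:,1]-K[1,2])/K[1,1]],1)
    s=d.copy()
    for _ in range(30):
        s=d/(1+k1*(s**2).sum(1,keepdims=True))
    r=np.c_[s,np.ones(len(s))]@c["R"]; o=-c["R"].T@c["t"]
    return o+r*((z-o[2])/r[:,2])[:,None]
def proj(c,X):
    X=np.atleast_2d(np.array(X,float)); p=X@c["R"].T+c["t"]; s=p[:,:2]/p[:,2:]
    s=s*(1+c["k1"]*(s**2).sum(1,keepdims=True)); K=c["K"]
    return s*[K[0,0],K[1,1]]+[K[0,2],K[1,2]]
def Rt(): return Ro.from_euler('xyz',ctrl.get_obs()["eef_rot"]).as_matrix()
def go(p,yaw=None):
    """slide (mm) and spin deg to TCP p, jaw axis dir yaw(deg, mod 180)"""
    o=ctrl.get_obs();R=Rt();d=R.T@(np.array(p)-o["ee_pos"])
    j=np.degrees(np.arctan2(R[1,1],R[0,1]))
    out=f"slide {np.round(d*1000,1)} jaw {j:.2f}"
    if yaw is not None:
        # spin about tool x (down): +spin turns jaw by -yaw
        s=(j-yaw+90)%180-90; out+=f" spin {s:.2f} (alt {s-180*np.sign(s):.1f})"
    print(out,"q6 %.2f t %.1f"%(o["qpos"][5],o["time_s"]))
def crop(im,x0,y0,x1,y1,f,name):
    c=cv2.resize(im[y0:y1,x0:x1],None,fx=f,fy=f,interpolation=cv2.INTER_CUBIC)
    cv2.imwrite(name,c[:,:,::-1])
E
python3 - <<'E'
from h import *
im=cv2.imread("pics/top0.png")[:,:,::-1]
crop(im,85,130,245,300,4.5/1.3,"pics/c1.png")
crop(im,240,140,410,300,4.5/1.3,"pics/c2.png")
R=Rt();print(np.round(R,3))
E
```

```text
[[-0.     0.279 -0.96 ]
 [ 0.001 -0.96  -0.279]
 [-1.    -0.001 -0.   ]]
```

View pics/c1.png

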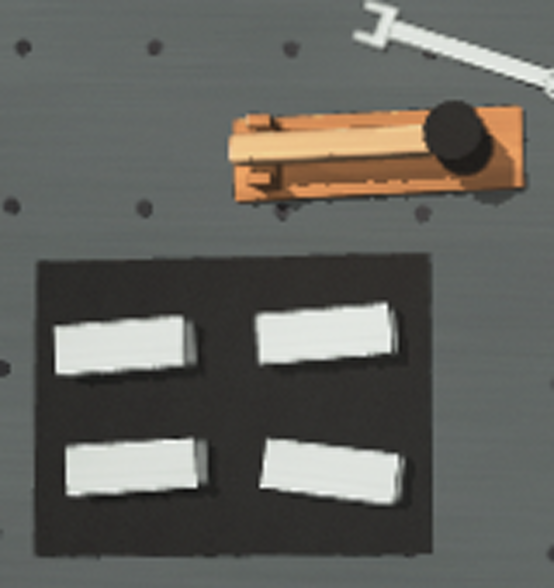

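View pics/c2.png

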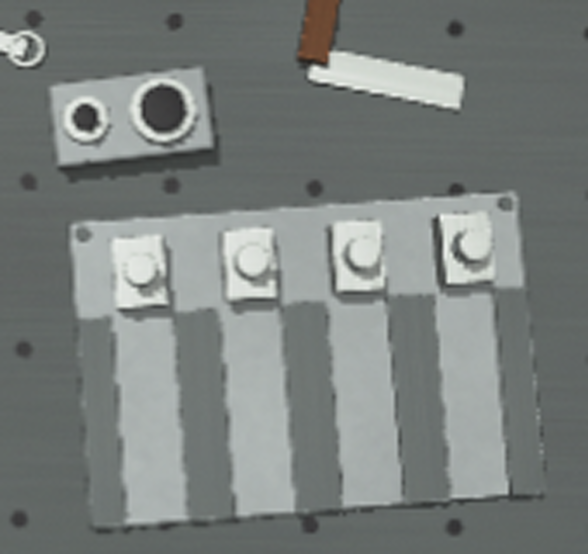

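```bash
cat >> h.py <<'E'
def tubes(im,c,box,thr=190,z=0.038):
    x0,y0,x1,y1=box
    g=im[y0:y1,x0:x1].min(2); g=cv2.resize(g,None,fx=4,fy=4,interpolation=cv2.INTER_CUBIC)
    cs,_=cv2.findContours((g>thr).astype(np.uint8),cv2.RETR_EXTERNAL,cv2.CHAIN_APPROX_NONE)
    r=[]
    for k in cs:
        if cv2.contourArea(k)<1500: continue
        uv=(k[:,0,:]+.5)/4-.5+[x0,y0]
        w=pix2w(c,uv,z)[:,:2]
        (cx,cy),(a,b),th=cv2.minAreaRect((w*1000).astype(np.float32))
        if a<b: a,b,th=b,a,th+90
        r.append((cx/1000,cy/1000,a,b,(th+90)%180-90))
    return r
E
python3 - <<'E'
from h import *
from scipy.optimize import least_squares
im=cv2.imread("pics/top0.png")[:,:,::-1]; c=ctrl.calibration("top")
for t in (150,180,200):
  print(t)
  for r in tubes(im,c,(95,205,211,292),t): print(np.round(r,4))
f=4.5/1.3
uv=np.array([[72,225],[517,192],[92,528],[543,495]])/f+[240,140]
w=pix2w(c,uv,.02)[:,:2]
M=np.array([[125,186],[125,-186],[-125,186],[-125,-186]])/1000
def T(p,M): 
    cc,s=np.cos(p[2]),np.sin(p[2]); return M@np.array([[cc,s],[-s,cc]])+p[:2]
s=least_squares(lambda p:(T(p,M)-w).ravel(),[.5,-.2,0]);print("jig",s.x,np.degrees(s.x[2]),s.fun*1000)
p=s.x
for i in range(4):
    y=.132-.088*i
    print(i+1,T(p,np.array([[.05,y],[.078,y],[-.005,y]])).round(4).tolist())
# pins seen
pu=np.array([[142,268],[254,260],[364,253],[473,246]])/f+[240,140]
print("pins",pix2w(c,pu,.084)[:,:2].round(4))
ku=np.array([[86,119],[163,109]])/f+[240,140]
print("keys",pix2w(c,ku,.04)[:,:2].round(4))
f=4.5/1.3
mu=np.array([[455,131]])/f+[85,130]
print("mallet head top",pix2w(c,mu,.092)[:,:2].round(4))
hu=np.array([[230,149],[425,140]])/f+[85,130]
print("handle",pix2w(c,hu,.065)[:,:2].round(4))
ru=np.array([[233,118],[522,106],[236,203],[525,187]])/f+[85,130]
print("rest",pix2w(c,ru,.012)[:,:2].round(4))
E
```

```text
150
[  0.4232   0.1807 111.2108  40.6428  84.6652]
[  0.4212   0.3463 111.4708  40.8993 -84.2935]
[  0.5197   0.3611 110.226   41.2573 -84.4711]
[  0.5339   0.1897 111.1447  41.4507 -83.7588]
180
[  0.4232   0.181  109.3576  39.2964  84.6177]
[  0.4212   0.3467 109.4073  39.338  -84.2211]
[  0.5199   0.3611 109.0511  39.7152 -84.0043]
[  0.5339   0.1896 109.1644  40.096  -83.7216]
200
[  0.4234   0.1813 108.7407  38.4704  84.9873]
[  0.4213   0.3464 108.43    38.74   -84.5608]
[  0.5196   0.3614 108.0365  38.4335 -84.394 ]
[  0.5338   0.1897 108.0037  38.9412 -83.684 ]
jig [ 0.49419718 -0.23626814  0.09150917] 5.243089085013575 [ 1.39256363  0.98535973 -0.58744601 -0.37470917 -1.16079348  0.4200126
  0.35567586 -1.03066316]
1 [[0.5319, -0.1003], [0.5598, -0.0977], [0.4772, -0.1053]]
2 [[0.54, -0.1879], [0.5679, -0.1853], [0.4852, -0.1929]]
3 [[0.548, -0.2755], [0.5759, -0.273], [0.4932, -0.2805]]
4 [[0.5561, -0.3631], [0.5839, -0.3606], [0.5013, -0.3682]]
pins [[ 0.5609 -0.0981]
 [ 0.5691 -0.1852]
 [ 0.5765 -0.2713]
 [ 0.5839 -0.3575]]
keys [[ 0.6853 -0.0505]
 [ 0.6949 -0.1131]]
mallet head top [[0.6912 0.0799]]
handle [[0.6786 0.2665]
 [0.6886 0.1076]]
rest [[0.7147 0.281 ]
 [0.729  0.0356]
 [0.6422 0.2743]
 [0.6604 0.0308]]
```

Run:
```python
from h import *
c=ctrl.calibration("top")
print("can top",pix2w(c,[448,242],.16)); 
go((0.4232,0.181,0.18),-5.3)
go((0.4232,0.181,0.021),-5.3)
```

```text
can top [[ 0.50057421 -0.52711327  0.16      ]]
slide [  33.6 -605.5 -456.9] jaw -73.80 spin -68.50 (alt 111.5) q6 -0.07 t 0.1
slide [ 192.6 -605.4 -456.9] jaw -73.80 spin -68.50 (alt 111.5) q6 -0.07 t 0.1
```

```bash
python3 -m creep '{"hand":[-1,-1,-1,-1,-1,-1,-1,-1,-1,-1,-1,-1],"slide":[[30,-605,-457],[30,-605,-457],[30,-605,-457],[30,-605,-457],[30,-605,-457],[30,-605,-457],[30,-605,-457],[30,-605,-457],[30,-605,-457],[30,-605,-457],[30,-605,-457],[30,-605,-457]],"spin":[-68.5,-68.5,-68.5,-68.5,-68.5,-68.5,-68.5,-68.5,-68.5,-68.5,-68.5,-68.5]}' 40
```

```text
time_s: 1.15
ee_pos: [0.3315, -0.0593, 0.1939]
eef_rot: [1.368, 1.57, -0.295]
force: [1.4, 0.1, -0.4]
grip_width: 0.094
```

I typed millimetres where metres are expected. The direction was right and each row is capped, so nothing was harmed. I'll use metres from here.

```bash
sed -i 's/slide {np.round(d\*1000,1)}/slide {np.round(d,4).tolist()}/' h.py
python3 - <<'E'
from h import *
go((0.4232,0.181,0.15),-5.3)
E
```

```text
slide [0.0439, 0.0692, -0.2477] jaw -5.28 spin 0.02 (alt -180.0) q6 -0.19 t 1.1
```

```bash
python3 -m creep '{"hand":[-0.6,-0.6,-0.6,-0.6,-0.6,-0.6,-0.6,-0.6,-0.6],"slide":[[0.044,0.069,-0.248],[0.044,0.069,-0.248],[0.044,0.069,-0.248],[0.044,0.069,-0.248],[0.044,0.069,-0.248],[0.044,0.069,-0.248],[0.044,0.069,-0.248],[0.044,0.069,-0.248],[0.044,0.069,-0.248]],"spin":[0,0,0,0,0,0,0,0,0]}' 40
python3 - <<'E'
from h import *
im=ctrl.camera("wrist"); cv2.imwrite("pics/w1.png",im[:,:,::-1])
im=ctrl.camera("top"); cv2.imwrite("pics/t1.png",im[:,:,::-1])
for r in tubes(im,ctrl.calibration("top"),(95,205,211,292),170): print(np.round(r,4))
go((0.4232,0.181,0.021),-5.3)
E
```

```text
time_s: 1.9
ee_pos: [0.4226, 0.1791, 0.1493]
eef_rot: [-1.02, 1.57, -2.682]
force: [-1.0, -0.8, 0.2]
grip_width: 0.0751
[ 0.4224  0.1733 49.3887 39.7761 85.2174]
[  0.5198   0.3611 108.8801  40.301  -84.4081]
[  0.5339   0.1898 109.7129  40.2779 -83.7219]
slide [0.1289, 0.0002, -0.0028] jaw -5.35 spin -0.05 (alt 180.0) q6 0.41 t 2.0
```

View pics/w1.png

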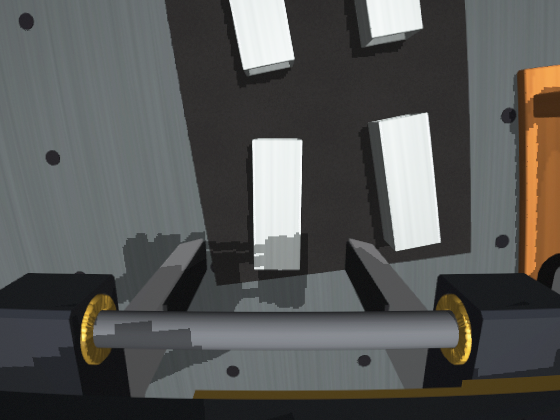

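View pics/t1.png

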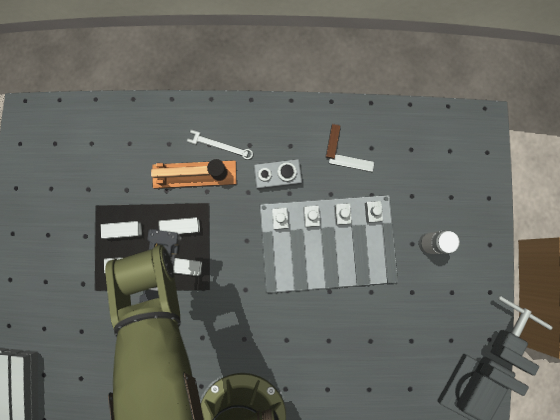

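```bash
python3 -m creep '{"hand":[-0.6,-0.6,-0.6,-0.6,-0.6,1,1,1,1,1,1],"slide":[[0.04,0,-0.003],[0.08,0,-0.003],[0.11,0,-0.003],[0.129,0,-0.003],[0.129,0,-0.003],[0.129,0,-0.003],[0.129,0,-0.003],[0.129,0,-0.003],[0.129,0,-0.003],[0.129,0,-0.003],[0.129,0,-0.003]],"spin":[0,0,0,0,0,0,0,0,0,0,0]}' 40
python3 - <<'E'
from h import *
go((0.4232,0.181,0.021),-5.3)
o=ctrl.get_obs();print(o["ee_pos"],o["force"],o["moment"])
E
```

```text
time_s: 2.92
ee_pos: [0.4236, 0.1824, 0.0213]
eef_rot: [1.983, 1.57, 0.32]
force: [-2.2, -0.4, 8.6]
grip_width: 0.0395
slide [0.0003, -0.0003, 0.0014] jaw -5.30 spin 0.00 (alt -180.0) q6 0.42 t 2.9
[0.4236164  0.1823689  0.02134401] [-2.21009903 -0.42095158  8.56295389] [-0.22763775  0.1663609  -0.02157305]
```

```bash
python3 -m creep '{"hand":[1,1,1,1,1],"slide":[[-0.04,0,0],[-0.08,0,0],[-0.11,0,0],[-0.13,0,0],[-0.13,0,0]],"spin":[0,0,0,0,0]}' 40
python3 - <<'E'
from h import *
go((0.4622,-0.1067,0.15),-84.76)
E
```

```text
time_s: 3.33
ee_pos: [0.4247, 0.1828, 0.1544]
eef_rot: [1.994, 1.565, 0.331]
force: [0.1, 0.1, -3.6]
grip_width: 0.04
slide [0.004, 0.064, 0.2848] jaw -5.29 spin 79.47 (alt -100.5) q6 0.42 t 3.3
```

```bash
python3 -m creep '{"hand":[1,1,1,1,1,1,1,1,1,1,1,1],"slide":[[0,0.01,0.04],[0,0.015,0.08],[0,0.02,0.12],[0,0.03,0.16],[0,0.04,0.2],[0,0.05,0.24],[0,0.06,0.27],[0,0.064,0.285],[0,0.064,0.285],[0,0.064,0.285],[0,0.064,0.285],[0,0.064,0.285]],"spin":[7,14,21,28,35,42,49,56,63,70,77,79.5]}' 40
python3 - <<'E'
from h import *
go((0.4622,-0.1067,0.15),-84.76)
go((0.4622,-0.1067,0.039),-84.76)
im=ctrl.camera("wrist"); cv2.imwrite("pics/w2.png",im[:,:,::-1])
E
```

```text
time_s: 4.33
ee_pos: [0.4599, -0.1073, 0.1486]
eef_rot: [-0.41, 1.568, 2.814]
force: [-0.7, -0.6, -3.7]
grip_width: 0.0397
slide [-0.0014, -0.0004, -0.0023] jaw -85.23 spin -0.47 (alt 179.5) q6 1.18 t 4.3
slide [0.1096, -0.0003, -0.0026] jaw -85.23 spin -0.47 (alt 179.5) q6 1.18 t 4.3
```

View pics/w2.png

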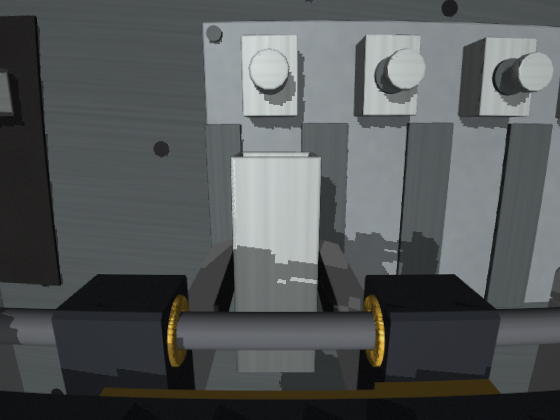

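Run:
```python
from h import *
c=ctrl.calibration("wrist")
p=pix2w(c,[[240,124],[302,124],[408,124],[451,124]],.026)[:,:2];print(p)
print(pix2w(c,[[269,70],[406,69]],.084)[:,:2])
print(pix2w(c,[[244,115],[297,115],[364,114],[421,114]],.054)[:,:2], )
print(pix2w(c,[[234,157],[320,155]],.15+.017)[:,:2])
P=np.array([0.49419718,-0.23626814]);a=0.09150917
R=np.array([[np.cos(a),-np.sin(a)],[np.sin(a),np.cos(a)]])
for x in ([.045,.157],[.045,.107],[.045,.069],[.045,.019],): print(P+R@x)
```

```text
[[ 0.5281305  -0.07252418]
 [ 0.53237017 -0.12274251]
 [ 0.54037465 -0.20944842]
 [ 0.54397299 -0.2455468 ]]
[[ 0.56316172 -0.09441618]
 [ 0.57198006 -0.18151155]]
[[ 0.53480219 -0.07780576]
 [ 0.53806038 -0.11644774]
 [ 0.54320694 -0.16540227]
 [ 0.54732393 -0.2077762 ]]
[[ 0.51404336 -0.08480554]
 [ 0.5180363  -0.12166991]]
[ 0.524662   -0.07581287]
[ 0.52923108 -0.12560366]
[ 0.53270357 -0.16344467]
[ 0.53727265 -0.21323547]
```

```bash
python3 -m creep '{"hand":[1,1,1,1],"slide":[[0.04,0.001,-0.002],[0.075,0.0015,-0.0025],[0.095,0.002,-0.003],[0.095,0.002,-0.003]],"spin":[-0.5,-0.5,-0.5,-0.5]}' 40
python3 - <<'E'
from h import *
go((0.4622,-0.1045,0.039),-84.76)
im=ctrl.camera("wrist"); cv2.imwrite("pics/w3.png",im[:,:,::-1])
E
```

```text
time_s: 4.72
ee_pos: [0.4609, -0.1082, 0.0506]
eef_rot: [-0.407, 1.562, 2.836]
force: [-0.7, 0.3, -4.0]
grip_width: 0.0398
slide [0.0116, -0.0035, -0.0018] jaw -84.21 spin 0.55 (alt -179.4) q6 1.16 t 4.7
```

View pics/w3.png

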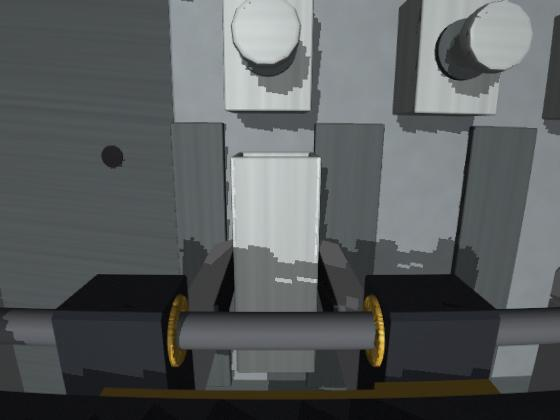

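```bash
python3 -m creep '{"hand":[1,1,1,1,1],"slide":[[0.002,-0.0035,0],[0.008,-0.0035,0],[0.0125,-0.0035,0],[0.0125,-0.0035,0],[0.0125,-0.0035,0]],"spin":[0.5,0.5,0.5,0.5,0.5]}' 40
python3 - <<'E'
from h import *
go((0.4775,-0.1025,0.038),-84.76)
im=ctrl.camera("wrist"); cv2.imwrite("pics/w3.png",im[:,:,::-1])
E
```

```text
time_s: 5.18
ee_pos: [0.4636, -0.1057, 0.0435]
eef_rot: [2.794, 1.57, -0.256]
force: [0.3, -0.3, -4.5]
grip_width: 0.0396
slide [0.0055, -0.0019, -0.0141] jaw -84.78 spin -0.02 (alt 180.0) q6 1.18 t 5.2
```

View pics/w3.png

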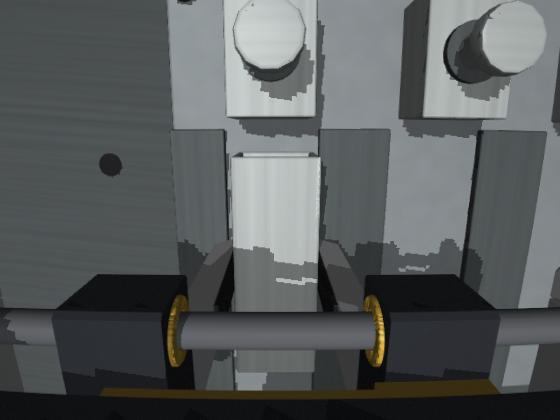

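```bash
python3 - <<'E'
from h import *
print(ctrl.get_obs()["ee_pos"])
E
python3 -m creep '{"hand":[1,1,1],"slide":[[0,-0.0015,0],[0,-0.0015,0],[0,-0.0015,0]],"spin":[0,0,0]}' 40
```

```text
[ 0.46371596 -0.10572015  0.04357499]
time_s: 5.48
ee_pos: [0.4634, -0.1041, 0.0434]
eef_rot: [2.806, 1.571, -0.245]
force: [0.4, 0.3, -4.0]
grip_width: 0.0395
```

```bash
python3 -m creep '{"hand":[1,1,1,1,1,1,1],"slide":[[0.0055,0,0],[0.0055,0,0],[0.0055,0,-0.003],[0.0055,0,-0.006],[0.0055,0,-0.01],[0.0055,0,-0.012],[0.0055,0,-0.012]],"spin":[0,0,0,0,0,0,0]}' 40
python3 - <<'E'
from h import *
go((0.4775,-0.1025,0.038),-84.76)
im=ctrl.camera("wrist"); cv2.imwrite("pics/w3.png",im[:,:,::-1])
E
```

```text
time_s: 6.07
ee_pos: [0.4758, -0.103, 0.0376]
eef_rot: [-2.536, 1.571, 0.697]
force: [-0.1, -0.5, -4.8]
grip_width: 0.0397
slide [-0.0004, -0.0004, -0.0018] jaw -84.79 spin -0.03 (alt 180.0) q6 1.19 t 6.1
```

View pics/w3.png

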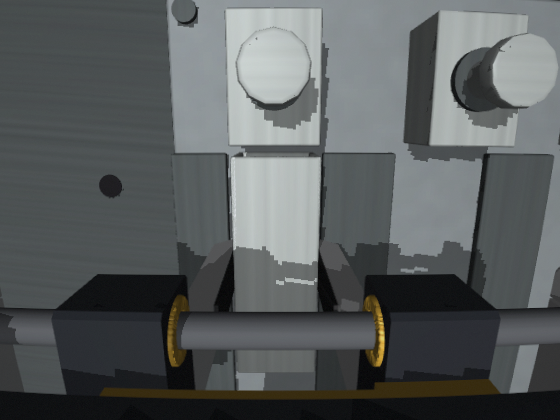

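```bash
python3 -m creep '{"hand":[1,1,1,1],"slide":[[0,0,-0.002],[0,0,-0.004],[0,0,-0.006],[0,0,-0.006]],"spin":[0,0,0,0]}' 40
```

```text
time_s: 6.45
ee_pos: [0.4804, -0.1026, 0.0374]
eef_rot: [-0.135, 1.568, 3.098]
force: [-7.1, -2.6, 0.0]
grip_width: 0.0396
```

```bash
python3 -m creep '{"hand":[1,1,1,-0.3,-0.3,-0.3,-0.3,-0.3],"slide":[[0,0,-0.002],[0,0,-0.002],[0,0,-0.002],[0,0,-0.001],[0,0,0],[0,0,0],[0,0,0],[0,0,0]],"spin":[0,0,0,0,0,0,0,0]}' 40
python3 - <<'E'
from h import *
im=ctrl.camera("wrist"); cv2.imwrite("pics/w4.png",im[:,:,::-1])
E
```

```text
time_s: 7.12
ee_pos: [0.4816, -0.1025, 0.0379]
eef_rot: [2.838, 1.57, -0.212]
force: [1.3, 0.6, -0.3]
grip_width: 0.0608
```

View pics/w4.png

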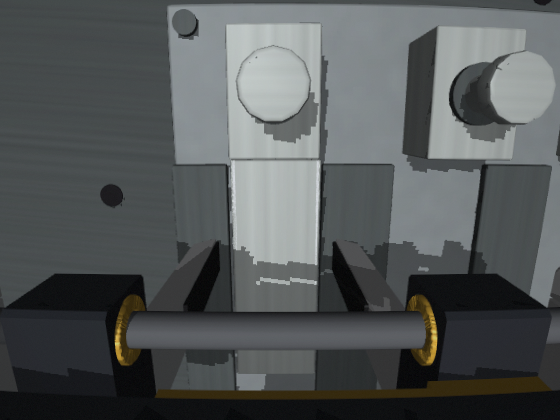

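```bash
python3 -m creep '{"hand":[-0.3,-0.3,-0.3,-0.3],"slide":[[-0.04,0,0],[-0.08,0,0],[-0.11,0,0],[-0.11,0,0]],"spin":[0,0,0,0]}' 40
python3 - <<'E'
from h import *
im=ctrl.camera("top"); cv2.imwrite("pics/t2.png",im[:,:,::-1])
for r in tubes(im,ctrl.calibration("top"),(95,205,211,292),170): print(np.round(r,4))
go((0.534,0.19,0.14),6.3)
E
```

```text
time_s: 7.5
ee_pos: [0.4837, -0.1031, 0.1536]
eef_rot: [2.772, 1.562, -0.279]
force: [0.8, 0.1, 0.6]
grip_width: 0.0613
[  0.4211   0.3463 110.1996  40.5025 -84.5352]
[  0.5198   0.3608 109.5162  40.4651 -84.2082]
[  0.5338   0.1898 109.808   40.4604 -83.7219]
slide [0.0103, -0.287, -0.0776] jaw -84.79 spin 88.91 (alt -91.1) q6 1.20 t 7.5
```

```bash
python3 -m creep '{"hand":[-0.6,-0.6,-0.6,-0.6,-0.6,-0.6,-0.6,-0.6,-0.6,-0.6,-0.6,-0.6],"slide":[[0,-0.04,-0.01],[0,-0.08,-0.02],[0,-0.12,-0.03],[0,-0.16,-0.04],[0,-0.2,-0.05],[0,-0.24,-0.06],[0,-0.28,-0.07],[0.01,-0.287,-0.0776],[0.01,-0.287,-0.0776],[0.01,-0.287,-0.0776],[0.01,-0.287,-0.0776],[0.01,-0.287,-0.0776]],"spin":[-7,-14,-21,-28,-35,-42,-49,-56,-63,-70,-77,-84]}' 40
python3 - <<'E'
from h import *
go((0.534,0.19,0.022),6.3)
E
```

```text
time_s: 8.55
ee_pos: [0.5321, 0.1904, 0.136]
eef_rot: [-1.274, 1.569, -2.852]
force: [-0.1, -0.2, 0.5]
grip_width: 0.0749
slide [0.114, 0.0022, 0.0003] jaw -0.43 spin -6.73 (alt 173.3) q6 0.29 t 8.6
```

```bash
python3 -m creep '{"hand":[-0.6,-0.6,-0.6],"slide":[[0,0.002,0],[0,0.002,0],[0,0.002,0]],"spin":[-6.7,-6.7,-6.7]}' 40
python3 - <<'E'
from h import *
go((0.534,0.19,0.021),6.3)
im=ctrl.camera("wrist"); cv2.imwrite("pics/w5.png",im[:,:,::-1])
E
```

```text
time_s: 8.8
ee_pos: [0.5342, 0.1902, 0.1366]
eef_rot: [-1.42, 1.569, -2.892]
force: [-0.9, 1.1, -0.3]
grip_width: 0.0752
slide [0.1156, -0.0001, 0.0002] jaw 5.68 spin -0.62 (alt 179.4) q6 0.18 t 8.8
```

View pics/w5.png

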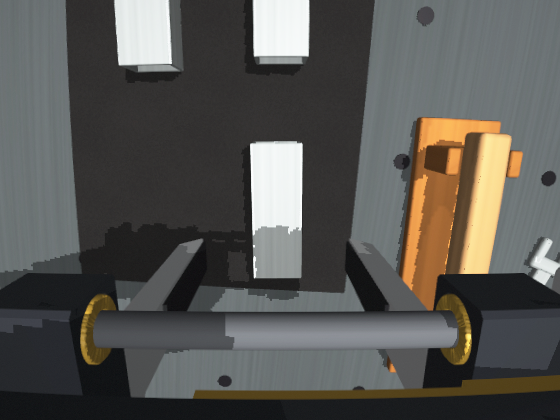

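```bash
python3 -m creep '{"hand":[-0.6,-0.6,-0.6,-0.6,-0.6,1,1,1,1,1,1],"slide":[[0.04,0,0],[0.08,0,0],[0.105,0,0],[0.1155,0,0],[0.1155,0,0],[0.1155,0,0],[0.1155,0,0],[0.1155,0,0],[0.1155,0,0],[0.1155,0,0],[0.1155,0,0]],"spin":[-0.5,-0.5,-0.5,-0.5,-0.5,-0.5,-0.5,-0.5,-0.5,-0.5,-0.5]}' 40
python3 -m creep '{"hand":[1,1,1,1,1],"slide":[[-0.04,0,0],[-0.08,0,0],[-0.11,0,0],[-0.13,0,0],[-0.13,0,0]],"spin":[0,0,0,0,0]}' 40
python3 - <<'E'
from h import *
P=np.array([0.49419718+.003,-0.23626814+.0027]);a=0.09150917
R=np.array([[np.cos(a),-np.sin(a)],[np.sin(a),np.cos(a)]])
for i in range(4): print(i+1,(P+R@[-.02,.132-.088*i]).round(4),(P+R@[-.005,.132-.088*i]).round(4))
q=P+R@[-.02,.044]
go((q[0],q[1],.15),-84.76)
E
```

```text
time_s: 9.77
ee_pos: [0.5349, 0.1904, 0.0228]
eef_rot: [1.733, 1.57, 0.274]
force: [-0.7, -0.6, 5.3]
grip_width: 0.0395
time_s: 10.18
ee_pos: [0.5359, 0.1907, 0.1563]
eef_rot: [1.744, 1.564, 0.285]
force: [0.6, 0.5, -5.4]
grip_width: 0.04
1 [ 0.4652 -0.1039] [ 0.4802 -0.1026]
2 [ 0.4733 -0.1916] [ 0.4882 -0.1902]
3 [ 0.4813 -0.2792] [ 0.4962 -0.2778]
4 [ 0.4893 -0.3668] [ 0.5043 -0.3655]
slide [0.0053, -0.1049, 0.373] jaw 6.40 spin -88.84 (alt 91.2) q6 0.17 t 10.2
```

```bash
python3 -m creep '{"hand":[1,1,1,1,1,1,1,1,1,1,1,1],"slide":[[0,-0.01,0.037],[0,-0.02,0.074],[0,-0.03,0.11],[0,-0.04,0.145],[0,-0.05,0.18],[0,-0.06,0.215],[0,-0.07,0.25],[0,-0.08,0.29],[0,-0.09,0.325],[0,-0.1,0.36],[0,-0.105,0.373],[0,-0.105,0.373]],"spin":[7,14,21,28,35,42,49,56,63,70,77,84]}' 40
python3 - <<'E'
from h import *
go((0.4733,-0.1916,0.05),-84.76)
E
```

```text
time_s: 11.18
ee_pos: [0.4702, -0.1947, 0.15]
eef_rot: [-0.49, 1.568, 2.859]
force: [0.2, 0.6, -5.1]
grip_width: 0.0396
slide [0.1, -0.0023, -0.0039] jaw -78.15 spin 6.61 (alt -173.4) q6 0.90 t 11.2
```

```bash
python3 -m creep '{"hand":[1,1,1,1,1,1],"slide":[[0,-0.002,-0.003],[0.03,-0.002,-0.003],[0.06,-0.002,-0.003],[0.09,-0.002,-0.003],[0.1,-0.002,-0.003],[0.1,-0.002,-0.003]],"spin":[6.6,6.6,6.6,6.6,6.6,6.6]}' 40
python3 - <<'E'
from h import *
go((0.4733,-0.1916,0.039),-84.76)
im=ctrl.camera("wrist"); cv2.imwrite("pics/w6.png",im[:,:,::-1])
E
```

```text
time_s: 11.68
ee_pos: [0.4724, -0.1886, 0.0488]
eef_rot: [-0.554, 1.564, 2.689]
force: [0.2, -0.1, -5.5]
grip_width: 0.0395
slide [0.0098, 0.0031, -0.0007] jaw -84.20 spin 0.56 (alt -179.4) q6 1.02 t 11.7
```

View pics/w6.png

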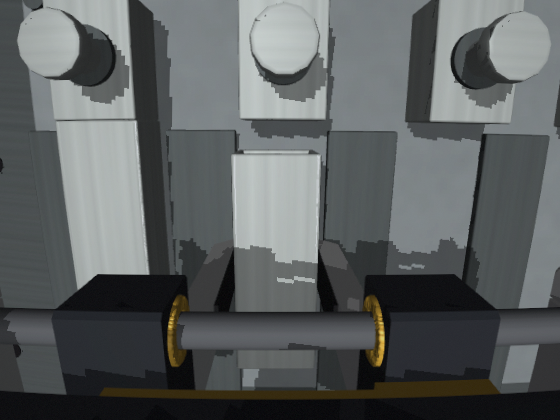

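```bash
python3 -m creep '{"hand":[1,1,1,1,1,1,1,1,1,1],"slide":[[0.001,0.0033,0],[0.003,0.0033,0],[0.006,0.0033,0],[0.01,0.0033,0],[0.01,0.0033,0],[0.01,0.0033,-0.003],[0.01,0.0033,-0.006],[0.01,0.0033,-0.009],[0.01,0.0033,-0.011],[0.01,0.0033,-0.011]],"spin":[0.5,0.5,0.5,0.5,0.5,0.5,0.5,0.5,0.5,0.5]}' 40
python3 - <<'E'
from h import *
go((0.4882,-0.1902,0.039),-84.76)
im=ctrl.camera("wrist"); cv2.imwrite("pics/w7.png",im[:,:,::-1])
E
```

```text
time_s: 12.57
ee_pos: [0.4861, -0.1916, 0.0422]
eef_rot: [2.689, 1.57, -0.36]
force: [-0.4, 0.7, -5.0]
grip_width: 0.0395
slide [0.0032, -0.0012, -0.0022] jaw -84.68 spin 0.08 (alt -179.9) q6 1.03 t 12.6
```

View pics/w7.png

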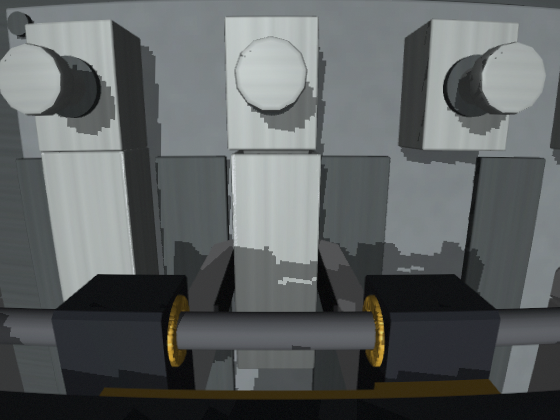

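```bash
python3 -m creep '{"hand":[1,1,1,1,1,1,1,1],"slide":[[0.002,-0.0015,0.001],[0.0037,-0.0015,0.001],[0.0037,-0.0015,0.001],[0.0037,-0.0015,-0.001],[0.0037,-0.0015,-0.003],[0.0037,-0.0015,-0.005],[0.0037,-0.0015,-0.006],[0.0037,-0.0015,-0.006]],"spin":[0,0,0,0,0,0,0,0]}' 40
```

```text
time_s: 13.28
ee_pos: [0.4888, -0.1899, 0.0386]
eef_rot: [-0.178, 1.564, 3.056]
force: [-27.0, -3.0, 17.7]
grip_width: 0.0398
```

```bash
python3 -m creep '{"hand":[1,1,-0.3,-0.3,-0.3,-0.3,-0.3],"slide":[[0,0,0.001],[0,0,0.002],[0,0,0.002],[0,0,0.002],[0,0,0.002],[0,0,0.002],[0,0,0.002]],"spin":[0,0,0,0,0,0,0]}' 40
python3 - <<'E'
from h import *
im=ctrl.camera("wrist"); cv2.imwrite("pics/w8.png",im[:,:,::-1])
E
```

```text
time_s: 13.87
ee_pos: [0.4896, -0.1898, 0.0385]
eef_rot: [2.854, 1.571, -0.195]
force: [-0.3, -0.6, -0.4]
grip_width: 0.061
```

View pics/w8.png

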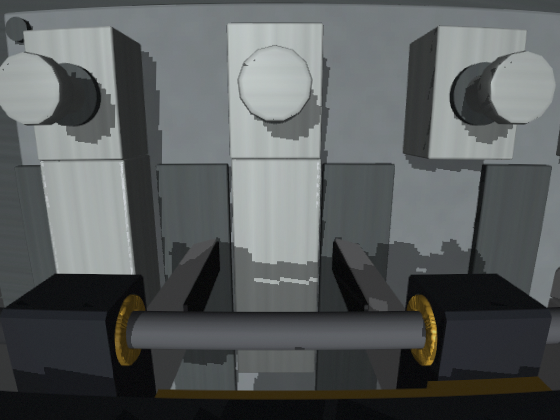

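Lane 2 is butted: no seam at row 160, and the block and tube are both centred near column 276. Next tube.

```bash
python3 -m creep '{"hand":[-0.3,-0.3,-0.3,-0.3],"slide":[[-0.04,0,0],[-0.08,0,0],[-0.11,0,0],[-0.11,0,0]],"spin":[0,0,0,0]}' 40
python3 - <<'E'
from h import *
im=ctrl.camera("top"); cv2.imwrite("pics/t3.png",im[:,:,::-1])
for r in tubes(im,ctrl.calibration("top"),(85,195,220,310),170): print(np.round(r,4))
go((0.4211,0.3463,0.14),5.5)
E
```

```text
time_s: 14.25
ee_pos: [0.4917, -0.1908, 0.1546]
eef_rot: [2.616, 1.561, -0.433]
force: [0.5, 0.1, 0.9]
grip_width: 0.0612
[  0.4211   0.3463 110.1996  40.5025 -84.5352]
[  0.5197   0.3608 109.5991  40.4911 -84.1214]
slide [0.0098, -0.5408, 0.0197] jaw -84.69 spin 89.81 (alt -90.2) q6 1.04 t 14.3
```

View pics/t3.png

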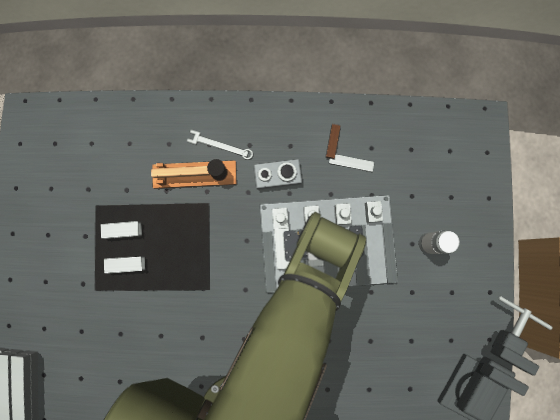

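```bash
python3 -m creep '{"hand":[-0.6,-0.6,-0.6,-0.6,-0.6,-0.6,-0.6,-0.6,-0.6,-0.6,-0.6,-0.6],"slide":[[0,-0.04,0],[0,-0.08,0],[0,-0.12,0],[0,-0.16,0],[0,-0.2,0.01],[0,-0.24,0.01],[0,-0.28,0.01],[0,-0.32,0.02],[0,-0.36,0.02],[0,-0.4,0.02],[0,-0.44,0.02],[0,-0.48,0.02]],"spin":[-7,-14,-21,-28,-35,-42,-49,-56,-63,-70,-77,-84]}' 40
python3 - <<'E'
from h import *
go((0.4211,0.3463,0.13),5.5)
E
```

```text
time_s: 15.3
ee_pos: [0.4241, 0.2881, 0.1473]
eef_rot: [-1.025, 1.569, -2.601]
force: [1.3, -0.7, 0.6]
grip_width: 0.0754
slide [0.0172, -0.0033, -0.0582] jaw -0.34 spin -5.84 (alt 174.2) q6 0.53 t 15.3
```

```bash
python3 -m creep '{"hand":[-0.6,-0.6,-0.6,-0.6],"slide":[[0.01,-0.003,-0.03],[0.015,-0.003,-0.058],[0.015,-0.003,-0.058],[0.015,-0.003,-0.058]],"spin":[-5.8,-5.8,-5.8,-5.8]}' 40
python3 - <<'E'
from h import *
go((0.4211,0.3463,0.021),5.5)
im=ctrl.camera("wrist"); cv2.imwrite("pics/w9.png",im[:,:,::-1])
E
```

```text
time_s: 15.63
ee_pos: [0.422, 0.3448, 0.1316]
eef_rot: [-1.021, 1.568, -2.501]
force: [-0.1, -0.5, 0.6]
grip_width: 0.0752
slide [0.1106, -0.0005, -0.0018] jaw 5.20 spin -0.30 (alt 179.7) q6 0.53 t 15.6
```

View pics/w9.png

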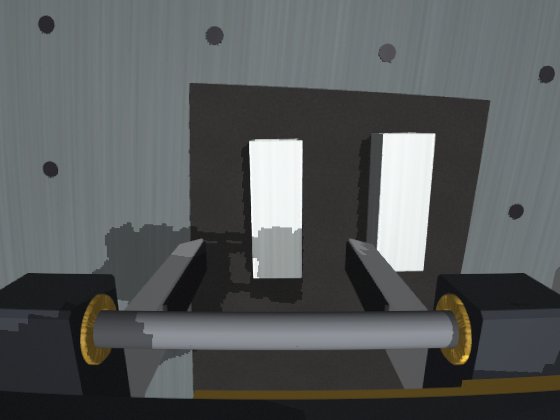

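```bash
python3 -m creep '{"hand":[-0.6,-0.6,-0.6,-0.6,-0.6,1,1,1,1,1,1],"slide":[[0.04,0,-0.001],[0.08,0,-0.001],[0.1,0,-0.001],[0.11,0,-0.001],[0.11,0,-0.001],[0.11,0,-0.001],[0.11,0,-0.001],[0.11,0,-0.001],[0.11,0,-0.001],[0.11,0,-0.001],[0.11,0,-0.001]],"spin":[-0.3,-0.3,-0.3,-0.3,-0.3,-0.3,-0.3,-0.3,-0.3,-0.3,-0.3]}' 40
python3 -m creep '{"hand":[1,1,1,1,1],"slide":[[-0.04,0,0],[-0.08,0,0],[-0.11,0,0],[-0.13,0,0],[-0.13,0,0]],"spin":[0,0,0,0,0]}' 40
python3 - <<'E'
from h import *
go((0.4813,-0.2792,.15),-84.76)
E
```

```text
time_s: 16.6
ee_pos: [0.4229, 0.3455, 0.024]
eef_rot: [2.145, 1.57, 0.668]
force: [-0.4, -0.6, 4.0]
grip_width: 0.0396
time_s: 17.02
ee_pos: [0.424, 0.3463, 0.1577]
eef_rot: [2.096, 1.564, 0.62]
force: [0.6, -0.5, -1.7]
grip_width: 0.0396
slide [0.0056, -0.0019, 0.6281] jaw 5.41 spin -89.83 (alt 90.2) q6 0.52 t 17.0
```

```bash
python3 -m creep '{"hand":[1,1,1,1,1,1,1,1,1,1,1,1],"slide":[[0,0,0.04],[0,0,0.08],[0,0,0.12],[0,0,0.16],[0,0,0.2],[0,0,0.24],[0,0,0.28],[0,0,0.32],[0,0,0.36],[0,0,0.4],[0,0,0.44],[0,0,0.48]],"spin":[7,14,21,28,35,42,49,56,63,70,77,84]}' 40
python3 - <<'E'
from h import *
go((0.4813,-0.2792,.13),-84.76)
E
```

```text
time_s: 18.02
ee_pos: [0.4671, -0.1344, 0.152]
eef_rot: [-0.553, 1.569, 2.782]
force: [0.6, 0.6, -2.9]
grip_width: 0.04
slide [0.0219, 0.1449, 0.0138] jaw -78.95 spin 5.81 (alt -174.2) q6 1.02 t 18.0
```

```bash
python3 -m creep '{"hand":[1,1,1,1,1,1,1,1,1],"slide":[[0,0.04,0.004],[0,0.08,0.008],[0,0.12,0.012],[0.02,0.145,0.014],[0.05,0.145,0.014],[0.08,0.145,0.014],[0.1,0.145,0.014],[0.1,0.145,0.014],[0.1,0.145,0.014]],"spin":[5.8,5.8,5.8,5.8,5.8,5.8,5.8,5.8,5.8]}' 40
python3 - <<'E'
from h import *
go((0.4813,-0.2792,0.040),-84.76)
im=ctrl.camera("wrist"); cv2.imwrite("pics/w10.png",im[:,:,::-1])
E
```

```text
time_s: 18.77
ee_pos: [0.4822, -0.2769, 0.0521]
eef_rot: [-0.688, 1.568, 2.552]
force: [-0.4, 0.1, -2.6]
grip_width: 0.04
slide [0.0121, 0.0022, 0.001] jaw -84.40 spin 0.36 (alt -179.6) q6 0.89 t 18.8
```

View pics/w10.png

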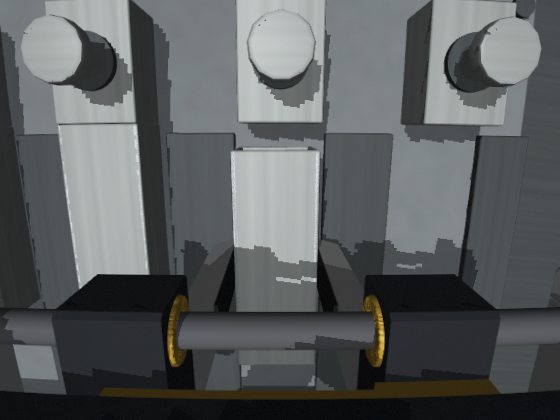

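```bash
python3 -m creep '{"hand":[1,1,1,1,1,1,1,1,1,1],"slide":[[0.001,0.002,0],[0.003,0.002,0],[0.006,0.002,0],[0.01,0.002,0],[0.012,0.002,0],[0.012,0.002,-0.003],[0.012,0.002,-0.006],[0.012,0.002,-0.009],[0.012,0.002,-0.011],[0.012,0.002,-0.011]],"spin":[0.4,0.4,0.4,0.4,0.4,0.4,0.4,0.4,0.4,0.4]}' 40
python3 - <<'E'
from h import *
go((0.4962,-0.2778,0.040),-84.76)
im=ctrl.camera("wrist"); cv2.imwrite("pics/w11.png",im[:,:,::-1])
E
```

```text
time_s: 19.65
ee_pos: [0.4943, -0.2783, 0.0415]
eef_rot: [-0.16, 1.57, 3.072]
force: [0.1, 0.3, -2.6]
grip_width: 0.0398
slide [0.0015, -0.0003, -0.002] jaw -84.78 spin -0.02 (alt 180.0) q6 0.90 t 19.6
```

View pics/w11.png

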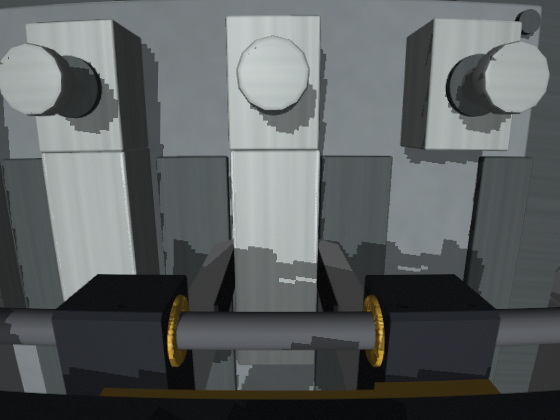

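```bash
python3 -m creep '{"hand":[1,1,1,1,1,1],"slide":[[0.0015,-0.0005,0],[0.0015,-0.0005,0],[0.0015,-0.0005,-0.001],[0.0015,-0.0005,-0.002],[0.0015,-0.0005,-0.003],[0.0015,-0.0005,-0.003]],"spin":[0,0,0,0,0,0]}' 40
```

```text
time_s: 20.2
ee_pos: [0.4946, -0.2778, 0.04]
eef_rot: [-0.258, 1.565, 2.975]
force: [-21.9, -0.1, 11.0]
grip_width: 0.0397
```

```bash
python3 -m creep '{"hand":[1,1,-0.3,-0.3,-0.3,-0.3,-0.3],"slide":[[0,0,0.001],[0,0,0.002],[0,0,0.002],[0,0,0.002],[0,0,0.002],[0,0,0.002],[0,0,0.002]],"spin":[0,0,0,0,0,0,0]}' 40
python3 - <<'E'
from h import *
im=ctrl.camera("wrist"); cv2.imwrite("pics/w12.png",im[:,:,::-1])
E
python3 -m creep '{"hand":[-0.3,-0.3,-0.3,-0.3],"slide":[[-0.04,0,0],[-0.08,0,0],[-0.11,0,0],[-0.11,0,0]],"spin":[0,0,0,0]}' 40
python3 - <<'E'
from h import *
im=ctrl.camera("top"); cv2.imwrite("pics/t4.png",im[:,:,::-1])
for r in tubes(im,ctrl.calibration("top"),(85,195,220,310),170): print(np.round(r,4))
go((0.5197,0.3608,0.14),5.8)
E
```

```text
time_s: 20.78
ee_pos: [0.4952, -0.2778, 0.04]
eef_rot: [2.656, 1.57, -0.394]
force: [-0.2, 0.3, -0.1]
grip_width: 0.0609
time_s: 21.17
ee_pos: [0.4971, -0.279, 0.1565]
eef_rot: [2.476, 1.561, -0.575]
force: [0.2, -0.1, 1.1]
grip_width: 0.061
[  0.5197   0.3608 109.5991  40.4911 -84.1214]
slide [0.0112, -0.6346, -0.0814] jaw -84.79 spin 89.41 (alt -90.6) q6 0.90 t 21.2
```

View pics/w12.png

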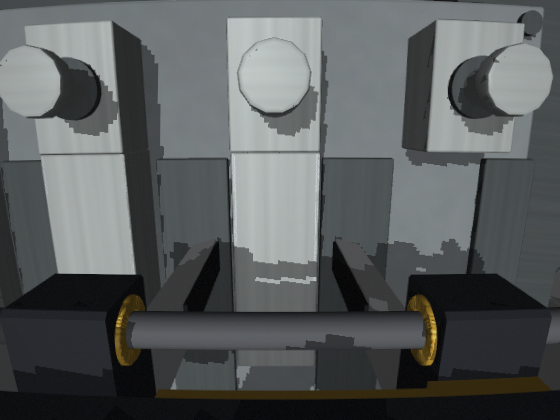

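View pics/t4.png

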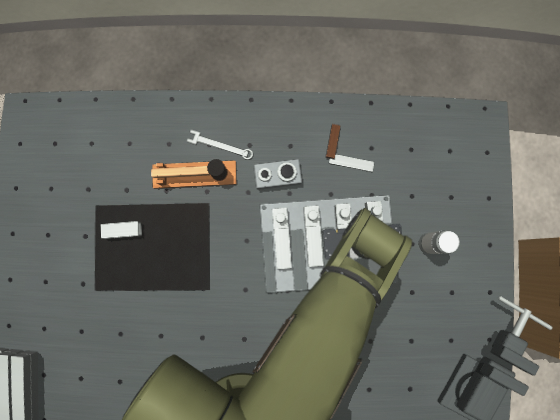

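Lane 3 is butted, with its seam at row 152. One tube is left.

```bash
python3 -m creep '{"hand":[-0.6,-0.6,-0.6,-0.6,-0.6,-0.6,-0.6,-0.6,-0.6,-0.6,-0.6,-0.6],"slide":[[0,-0.04,0],[0,-0.08,-0.01],[0,-0.12,-0.02],[0,-0.16,-0.02],[0,-0.2,-0.03],[0,-0.24,-0.03],[0,-0.28,-0.04],[0,-0.32,-0.04],[0,-0.36,-0.05],[0,-0.4,-0.05],[0,-0.44,-0.06],[0,-0.48,-0.06]],"spin":[-7,-14,-21,-28,-35,-42,-49,-56,-63,-70,-77,-84]}' 40
python3 - <<'E'
from h import *
go((0.5197,0.3608,0.13),5.8)
E
```

```text
time_s: 22.22
ee_pos: [0.5111, 0.2077, 0.1487]
eef_rot: [-1.235, 1.569, -2.813]
force: [-0.2, -0.1, 0.5]
grip_width: 0.0751
slide [0.0186, 0.0074, -0.1532] jaw -0.46 spin -6.26 (alt 173.7) q6 0.33 t 22.2
```

```bash
python3 -m creep '{"hand":[-0.6,-0.6,-0.6,-0.6,-0.6,-0.6],"slide":[[0.01,0.003,-0.04],[0.015,0.005,-0.08],[0.015,0.007,-0.12],[0.015,0.007,-0.153],[0.015,0.007,-0.153],[0.015,0.007,-0.153]],"spin":[-6.2,-6.2,-6.2,-6.2,-6.2,-6.2]}' 40
python3 - <<'E'
from h import *
go((0.5197,0.3608,0.021),5.8)
im=ctrl.camera("wrist"); cv2.imwrite("pics/w13.png",im[:,:,::-1])
E
```

```text
time_s: 22.72
ee_pos: [0.5194, 0.3596, 0.133]
eef_rot: [-1.103, 1.568, -2.577]
force: [0.3, 0.0, -0.3]
grip_width: 0.0755
slide [0.1119, 0.0007, -0.0013] jaw 5.54 spin -0.26 (alt 179.7) q6 0.45 t 22.7
```

View pics/w13.png

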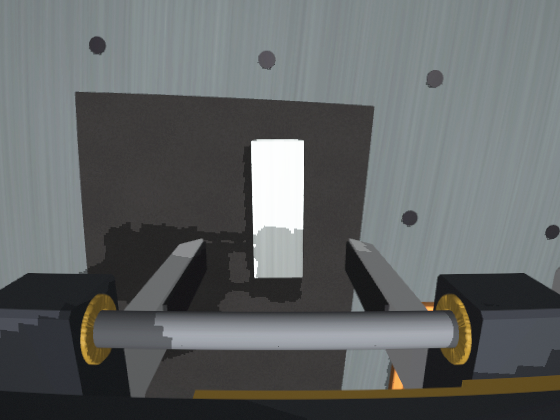

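```bash
python3 -m creep '{"hand":[-0.6,-0.6,-0.6,-0.6,-0.6,1,1,1,1,1,1],"slide":[[0.04,0.0007,-0.001],[0.08,0.0007,-0.001],[0.1,0.0007,-0.001],[0.112,0.0007,-0.001],[0.112,0.0007,-0.001],[0.112,0.0007,-0.001],[0.112,0.0007,-0.001],[0.112,0.0007,-0.001],[0.112,0.0007,-0.001],[0.112,0.0007,-0.001],[0.112,0.0007,-0.001]],"spin":[-0.3,-0.3,-0.3,-0.3,-0.3,-0.3,-0.3,-0.3,-0.3,-0.3,-0.3]}' 40
python3 -m creep '{"hand":[1,1,1,1,1],"slide":[[-0.04,0,0],[-0.08,0,0],[-0.11,0,0],[-0.13,0,0],[-0.13,0,0]],"spin":[0,0,0,0,0]}' 40
python3 - <<'E'
from h import *
go((0.4893,-0.3668,.15),-84.76)
E
```

```text
time_s: 23.68
ee_pos: [0.5211, 0.3598, 0.0236]
eef_rot: [2.016, 1.57, 0.545]
force: [0.5, -0.1, 3.2]
grip_width: 0.0396
time_s: 24.1
ee_pos: [0.5222, 0.3605, 0.1576]
eef_rot: [2.019, 1.564, 0.548]
force: [0.4, 0.6, -3.3]
grip_width: 0.0402
slide [0.0049, -0.1051, 0.7204] jaw 5.71 spin -89.53 (alt 90.5) q6 0.45 t 24.1
```

```bash
python3 -m creep '{"hand":[1,1,1,1,1,1,1,1,1,1,1,1],"slide":[[0,-0.005,0.04],[0,-0.01,0.08],[0,-0.015,0.12],[0,-0.02,0.16],[0,-0.03,0.2],[0,-0.035,0.24],[0,-0.04,0.28],[0,-0.045,0.32],[0,-0.05,0.36],[0,-0.06,0.4],[0,-0.065,0.44],[0,-0.07,0.48]],"spin":[7,14,21,28,35,42,49,56,63,70,77,84]}' 40
python3 - <<'E'
from h import *
go((0.4893,-0.3668,.13),-84.76)
E
```

```text
time_s: 25.1
ee_pos: [0.4977, -0.1266, 0.1512]
eef_rot: [-0.526, 1.568, 2.814]
force: [0.7, 0.5, -4.7]
grip_width: 0.0401
slide [0.021, 0.2339, 0.0555] jaw -78.64 spin 6.12 (alt -173.9) q6 1.05 t 25.1
```

```bash
python3 -m creep '{"hand":[1,1,1,1,1,1,1,1,1,1,1],"slide":[[0,0.04,0.01],[0,0.08,0.02],[0,0.12,0.03],[0,0.16,0.04],[0,0.2,0.05],[0.02,0.234,0.055],[0.05,0.234,0.055],[0.08,0.234,0.055],[0.1,0.234,0.055],[0.1,0.234,0.055],[0.1,0.234,0.055]],"spin":[6.1,6.1,6.1,6.1,6.1,6.1,6.1,6.1,6.1,6.1,6.1]}' 40
python3 - <<'E'
from h import *
go((0.4893,-0.3668,0.040),-84.76)
im=ctrl.camera("wrist"); cv2.imwrite("pics/w14.png",im[:,:,::-1])
E
```

```text
time_s: 26.02
ee_pos: [0.4918, -0.3646, 0.0512]
eef_rot: [-0.797, 1.567, 2.442]
force: [1.0, 0.7, -3.3]
grip_width: 0.0397
slide [0.0112, 0.002, 0.0027] jaw -84.39 spin 0.37 (alt -179.6) q6 0.78 t 26.0
```

View pics/w14.png

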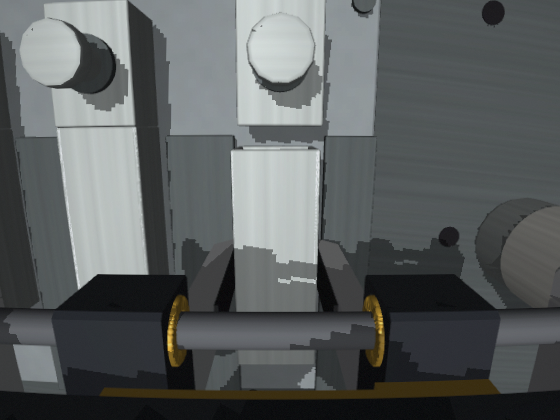

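```bash
python3 -m creep '{"hand":[1,1,1,1,1,1,1,1,1,1],"slide":[[0.001,0.002,0.001],[0.003,0.002,0.001],[0.006,0.002,0.001],[0.01,0.002,0.001],[0.0112,0.002,0.001],[0.0112,0.002,-0.003],[0.0112,0.002,-0.006],[0.0112,0.002,-0.009],[0.0112,0.002,-0.01],[0.0112,0.002,-0.01]],"spin":[0.4,0.4,0.4,0.4,0.4,0.4,0.4,0.4,0.4,0.4]}' 40
python3 - <<'E'
from h import *
go((0.5043,-0.3655,0.040),-84.76)
im=ctrl.camera("wrist"); cv2.imwrite("pics/w15.png",im[:,:,::-1])
E
```

```text
time_s: 26.9
ee_pos: [0.5024, -0.3663, 0.0418]
eef_rot: [-0.172, 1.569, 3.061]
force: [-6.3, -0.3, -0.4]
grip_width: 0.0397
slide [0.0018, -0.0007, -0.002] jaw -84.78 spin -0.02 (alt 180.0) q6 0.79 t 26.9
```

View pics/w15.png

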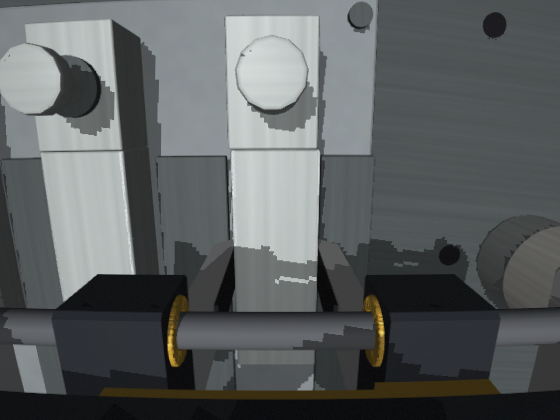

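Lane 4 is already touching the stop, so I back off slightly, lower it, press it on and release.

```bash
python3 -m creep '{"hand":[1,1,1,1,1,1,1],"slide":[[0,-0.001,0.001],[0.002,-0.001,0.001],[0.002,-0.001,0.001],[0.002,-0.001,-0.001],[0.002,-0.001,-0.002],[0.002,-0.001,-0.002],[0.002,-0.001,-0.002]],"spin":[0,0,0,0,0,0,0]}' 40
python3 -m creep '{"hand":[1,1,-0.3,-0.3,-0.3,-0.3,-0.3],"slide":[[0,0,0.001],[0,0,0.002],[0,0,0.002],[0,0,0.002],[0,0,0.002],[0,0,0.002],[0,0,0.002]],"spin":[0,0,0,0,0,0,0]}' 40
python3 - <<'E'
from h import *
im=ctrl.camera("wrist"); cv2.imwrite("pics/w16.png",im[:,:,::-1])
E
python3 -m creep '{"hand":[-0.3,-0.3,-0.3,-0.3,-0.3,-0.3],"slide":[[-0.04,0,0],[-0.08,0,0],[-0.11,0,0],[-0.14,0,0],[-0.16,0,0],[-0.16,0,0]],"spin":[0,0,0,0,0,0]}' 40
python3 - <<'E'
from h import *
im=ctrl.camera("top"); cv2.imwrite("pics/t5.png",im[:,:,::-1])
E
```

```text
time_s: 27.53
ee_pos: [0.5024, -0.3652, 0.0396]
eef_rot: [-0.31, 1.565, 2.922]
force: [-20.2, 1.2, 5.4]
grip_width: 0.0396
time_s: 28.12
ee_pos: [0.5029, -0.3653, 0.04]
eef_rot: [2.476, 1.57, -0.574]
force: [-0.3, 0.3, 0.3]
grip_width: 0.0606
time_s: 28.67
ee_pos: [0.5039, -0.3661, 0.2049]
eef_rot: [2.374, 1.563, -0.677]
force: [0.2, -0.1, 0.4]
grip_width: 0.0611
```

View pics/w16.png

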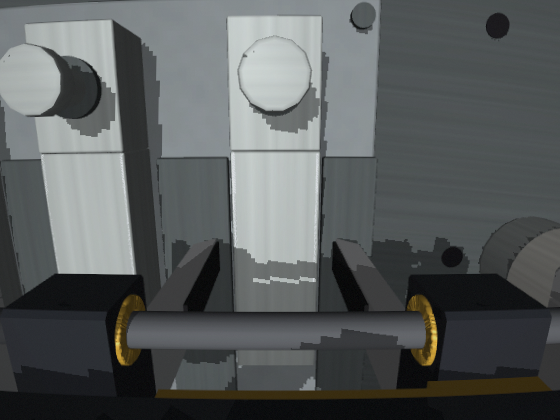

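View pics/t5.png

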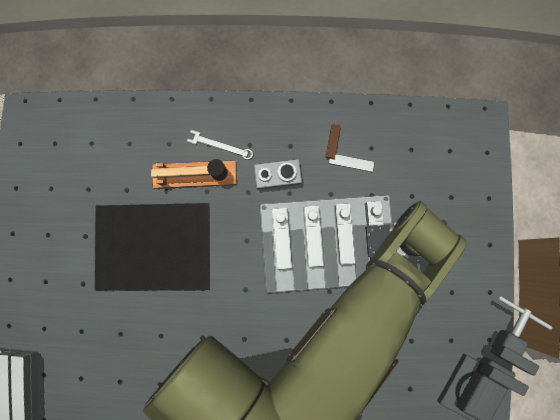

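Run:
```python
from h import *
go((0.688,0.125,.17),3.6)
```

```text
slide [0.0313, -0.472, -0.2284] jaw -84.79 spin -88.39 (alt 91.6) q6 0.79 t 28.7
```

```bash
python3 -m creep '{"hand":[-0.3,-0.3,-0.3,-0.3,-0.3,-0.3,-0.3,-0.3,-0.3,-0.3,-0.3,-0.3],"slide":[[0,-0.037,-0.018],[0,-0.074,-0.036],[0,-0.11,-0.054],[0,-0.147,-0.072],[0,-0.184,-0.09],[0,-0.22,-0.108],[0,-0.257,-0.126],[0,-0.294,-0.144],[0,-0.33,-0.162],[0,-0.367,-0.18],[0,-0.404,-0.198],[0,-0.44,-0.216]],"spin":[-7,-14,-21,-28,-35,-42,-49,-56,-63,-70,-77,-84]}' 40
python3 - <<'E'
from h import *
go((0.688,0.125,.16),3.6)
E
```

```text
time_s: 29.72
ee_pos: [0.6778, 0.0947, 0.1979]
eef_rot: [-1.489, 1.569, -3.068]
force: [1.3, 0.3, -0.1]
grip_width: 0.0611
slide [0.0379, 0.0101, -0.0304] jaw -0.44 spin -4.04 (alt 176.0) q6 0.09 t 29.7
```

```bash
python3 -m creep '{"hand":[-0.3,-0.3,-0.3,-0.3],"slide":[[0,0.01,-0.03],[0.02,0.01,-0.03],[0.038,0.01,-0.03],[0.038,0.01,-0.03]],"spin":[-4,-4,-4,-4]}' 40
python3 - <<'E'
from h import *
go((0.688,0.125,.041),3.6)
im=ctrl.camera("wrist"); cv2.imwrite("pics/w17.png",im[:,:,::-1])
im=ctrl.camera("scene"); cv2.imwrite("pics/s1.png",im[:,:,::-1])
E
```

```text
time_s: 30.05
ee_pos: [0.6864, 0.1228, 0.1556]
eef_rot: [-1.502, 1.563, -3.016]
force: [-0.6, 0.1, -1.0]
grip_width: 0.0617
slide [0.1146, 0.0026, -0.0021] jaw 3.26 spin -0.34 (alt 179.7) q6 0.07 t 30.1
```

View pics/w17.png

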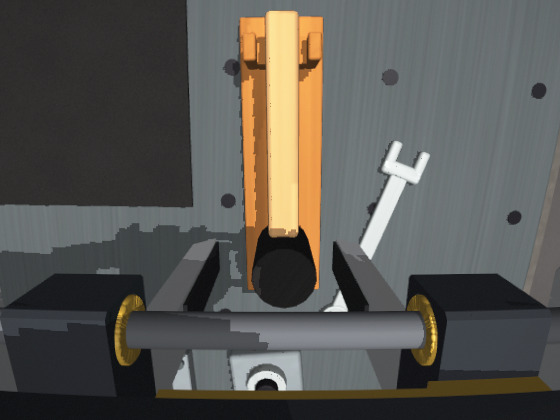

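View pics/s1.png

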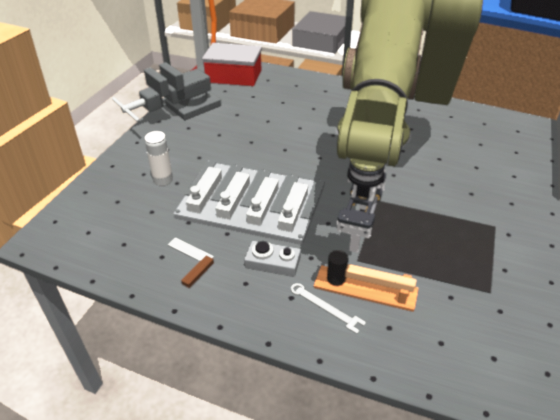

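Run:
```python
from h import *
c=ctrl.calibration("wrist")
print(pix2w(c,[[285,275]],.092)[:,:2]); p=pix2w(c,[[282,14],[284,230]],.065)[:,:2]; print(p)
d=p[1]-p[0];print(np.degrees(np.arctan2(d[1],d[0])))
print(ctrl.get_obs()["ee_pos"])
```

```text
[[0.69786879 0.08462329]]
[[0.68508391 0.26771805]
 [0.69606198 0.11097797]]
-85.99354746609512
[0.6878355  0.12217737 0.16054498]
```

Run:
```python
from h import *
c=ctrl.calibration("wrist")
im=ctrl.camera("wrist"); crop(im,200,0,360,320,1.8,"pics/w18.png")
print(ctrl.get_obs()["ee_pos"])
np.save("cal.npy",c,allow_pickle=True)
```

```text
[0.68834993 0.12207016 0.16199843]
```

View pics/w18.png

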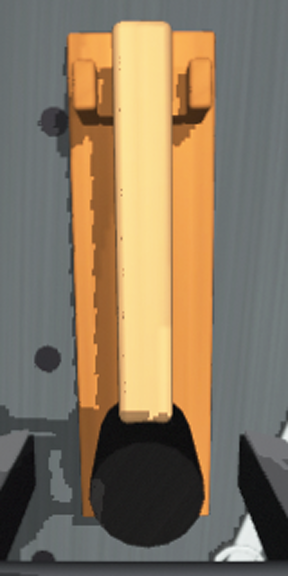

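Run:
```python
from h import *
c=np.load("cal.npy",allow_pickle=True).item()
print(pix2w(c,[[281.7,274]],.092)[:,:2]); p=pix2w(c,[[278.6,17],[281.4,228]],.065)[:,:2]; print(p)
d=p[1]-p[0];a=np.degrees(np.arctan2(d[1],d[0]));print(a)
h=p[1]+(p[0]-p[1])*0.14
print(h); go((h[0],0.127,.041),a+90)
```

```text
[[0.69540544 0.08527527]]
[[0.68282246 0.26559957]
 [0.69391582 0.11249932]]
-85.85569661450418
[0.69236275 0.13393335]
slide [0.121, 0.0043, -0.0047] jaw 3.17 spin -0.97 (alt 179.0) q6 0.07 t 30.2
```

```bash
python3 -m creep '{"hand":[-0.3,-0.3,-0.3,-0.3,-0.3],"slide":[[0.03,0.0043,-0.005],[0.06,0.0043,-0.005],[0.09,0.0043,-0.005],[0.119,0.0043,-0.005],[0.119,0.0043,-0.005]],"spin":[-0.8,-0.8,-0.8,-0.8,-0.8]}' 60
python3 - <<'E'
from h import *
go((.6925,0.128,.041),4)
im=ctrl.camera("wrist"); cv2.imwrite("pics/w19.png",im[:,:,::-1])
E
```

```text
time_s: 30.62
ee_pos: [0.6901, 0.1268, 0.0377]
eef_rot: [-1.513, 1.563, -3.015]
force: [-1.0, 0.3, -1.5]
grip_width: 0.0611
slide [-0.0033, 0.0025, -0.001] jaw 3.96 spin -0.04 (alt 180.0) q6 0.06 t 30.6
```

View pics/w19.png

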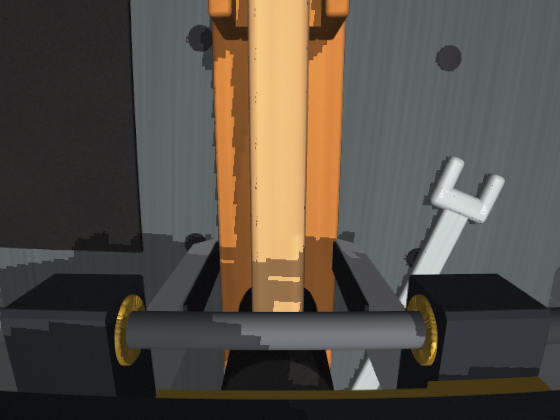

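```bash
python3 -m creep '{"hand":[-0.3,-0.3,1,1,1,1,1,1,1,1],"slide":[[0,0.001,-0.001],[0,0.001,-0.001],[0,0.001,-0.001],[0,0.001,-0.001],[0,0.001,-0.001],[0,0.001,-0.001],[0,0.001,-0.001],[0,0.001,-0.001],[0,0.001,-0.001],[0,0.001,-0.001]],"spin":[0,0,0,0,0,0,0,0,0,0]}' 60
python3 - <<'E'
from h import *
o=ctrl.get_obs();print(o["ee_pos"],o["force"],o["moment"],o["qpos"]); go((.6925,0.128,.041),4)
E
```

```text
time_s: 31.5
ee_pos: [0.6931, 0.1287, 0.0428]
eef_rot: [-1.672, 1.571, 3.11]
force: [-2.4, -0.0, 2.0]
grip_width: 0.0236
[0.69314736 0.12872254 0.04280734] [-2.36212767 -0.0180849   2.03801044] [-0.0312801   0.20280175 -0.01257219] [1.31661551e-01 8.07070979e-01 1.15668606e+00 4.55139202e-05
 1.17809108e+00 6.17443123e-02]
slide [0.0018, -0.0007, 0.0007] jaw 4.00 spin 0.00 (alt -180.0) q6 0.06 t 31.5
```

```bash
python3 -m creep '{"hand":[1,1,1,1,1,1],"slide":[[-0.01,0,0],[-0.03,0,0],[-0.06,0,0],[-0.1,0,0],[-0.12,0,0],[-0.12,0,0]],"spin":[0,0,0,0,0,0]}' 60
python3 - <<'E'
from h import *
im=ctrl.camera("wrist"); cv2.imwrite("pics/w20.png",im[:,:,::-1])
im=ctrl.camera("scene"); crop(im,250,120,530,330,2.5,"pics/s2.png")
o=ctrl.get_obs();print(o["ee_pos"],o["force"],o["moment"])
E
```

```text
time_s: 32.0
ee_pos: [0.6949, 0.1289, 0.1691]
eef_rot: [1.637, 1.562, 0.136]
force: [0.4, 0.7, -2.6]
grip_width: 0.0236
[0.69304469 0.12863213 0.16234366] [-0.35112712 -0.69782635 -5.10762208] [ 0.1085523  -0.04813296  0.05266371]
```

View pics/w20.png

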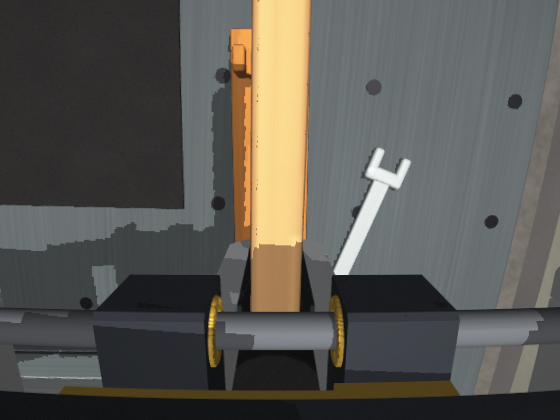

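View pics/s2.png

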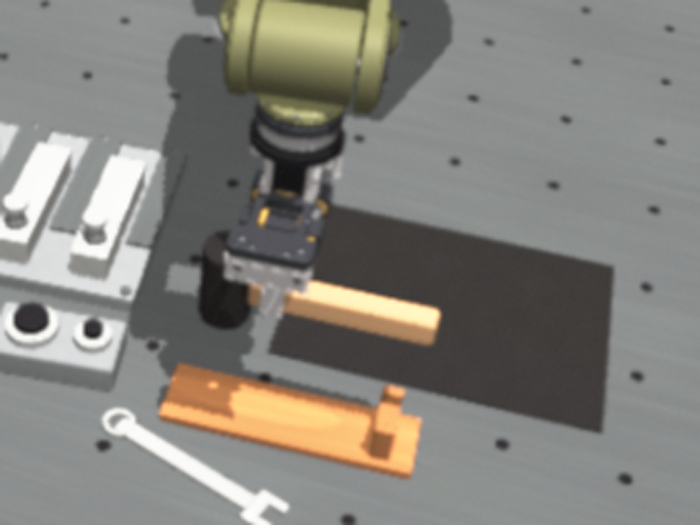

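Run:
```python
from h import *
go((.559,-.050,.155),4)
```

```text
slide [0.0074, -0.1462, 0.1688] jaw 4.00 spin 0.00 (alt -180.0) q6 0.06 t 32.1
```

```bash
python3 -m creep '{"hand":[1,1,1,1,1,1,1,1,1],"slide":[[0,-0.025,0.028],[0,-0.05,0.056],[0,-0.075,0.085],[0,-0.1,0.113],[0,-0.125,0.141],[0.005,-0.146,0.169],[0.005,-0.146,0.169],[0.005,-0.146,0.169],[0.005,-0.146,0.169]],"spin":[0,0,0,0,0,0,0,0,0]}' 60
python3 - <<'E'
from h import *
go((.559,-.050,.12),4)
im=ctrl.camera("scene"); crop(im,150,120,400,300,2.8,"pics/s3.png")
im=ctrl.camera("top"); crop(im,240,140,410,300,4,"pics/t6.png")
E
```

```text
time_s: 32.85
ee_pos: [0.5591, -0.0498, 0.1564]
eef_rot: [-1.903, 1.569, 2.879]
force: [-0.5, 0.5, -4.4]
grip_width: 0.0232
slide [0.0364, 0.0, 0.0002] jaw 3.98 spin -0.02 (alt 180.0) q6 -0.22 t 32.9
```

View pics/s3.png

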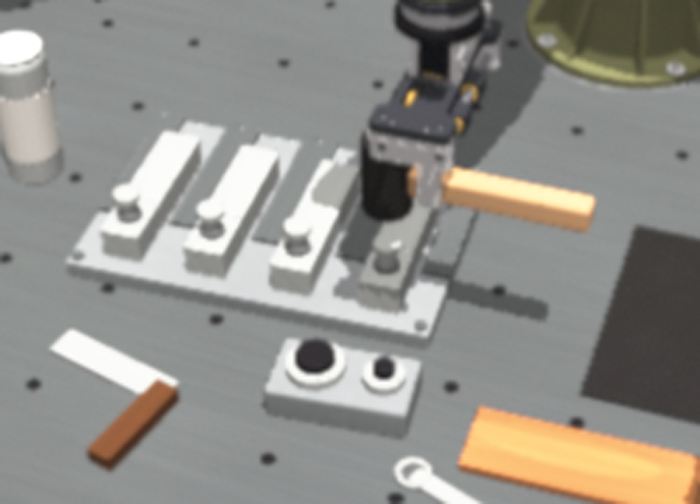

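View pics/t6.png

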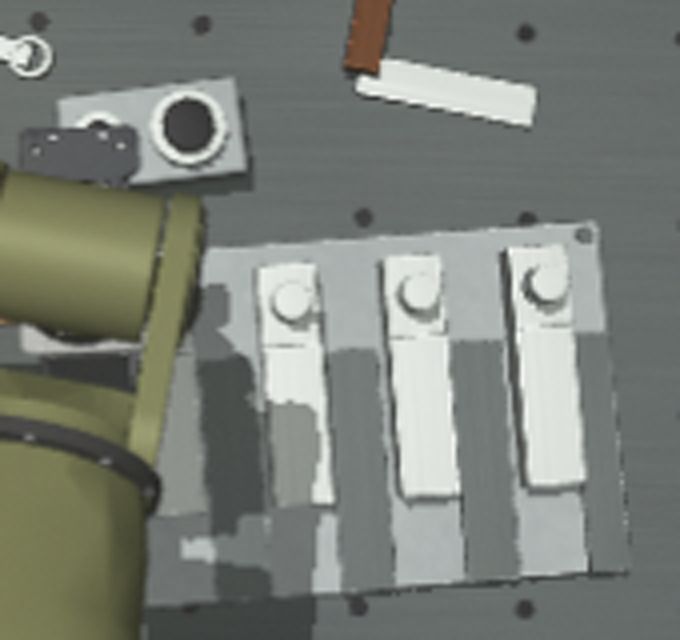

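Run:
```python
from h import *
c=ctrl.calibration("scene")
o=ctrl.get_obs();R=Rt();e=o["ee_pos"]
m=e+R@np.array([.0308,0,0.045]); print("sign check tool z",R[:,2],m)
m=np.array([e[0]+.003,e[1]-.045,e[2]-.0308])
for P in (m,m+[0,0,.08],[.562,-.095,.084],[.571,-.182,.084],[.579,-.27,.084],[.586,-.3575,.084]): print((proj(c,P)[0]-[150,120])*2.8)
```

```text
sign check tool z [ 7.08287127e-02 -9.97488395e-01 -4.40883294e-04] [ 0.56270472 -0.09410123  0.1260522 ]
[385.37640577 205.84073038]
[385.52485792 135.91280932]
[384.74565945 239.89013053]
[295.60080843 223.44377677]
[208.51610488 206.61318201]
[125.18416258 189.85477543]
```

```bash
python3 -m creep '{"hand":[1,1,1,1,1,1,1,1,1,1,1,1],"slide":[[0.02,0,0],[0.035,0,0],[0.04,0,0],[0.044,0,0],[0.048,0,0],[0.051,0,0],[0.054,0,0],[0.056,0,0],[0.058,0,0],[0.06,0,0],[0.061,0,0],[0.061,0,0]],"spin":[0,0,0,0,0,0,0,0,0,0,0,0]}' 60
python3 - <<'E'
from h import *
im=ctrl.camera("scene"); crop(im,150,120,400,300,2.8,"pics/s4.png")
o=ctrl.get_obs();print(o["ee_pos"],o["force"],o["moment"])
E
```

```text
time_s: 33.95
ee_pos: [0.5597, -0.0502, 0.0968]
eef_rot: [1.225, 1.57, -0.276]
force: [1.0, 1.9, 1.1]
grip_width: 0.0236
[ 0.55957406 -0.05027102  0.09681968] [ 1.45171768  1.55475951 -0.06800891] [ 0.23808449 -0.43322805  0.09167468]
```

View pics/s4.png

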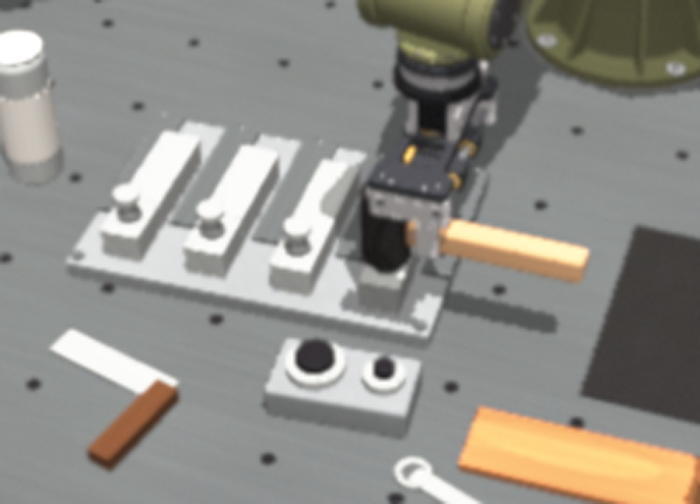

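```bash
python3 -m creep '{"hand":[1,1,1,1,1],"slide":[[0.001,0,0],[0.002,0,0],[0.003,0,0],[0.003,0,0],[0.003,0,0]],"spin":[0,0,0,0,0]}' 60
python3 - <<'E'
from h import *
im=ctrl.camera("scene"); crop(im,150,120,400,300,2.8,"pics/s5.png")
o=ctrl.get_obs();print(o["ee_pos"],o["force"],o["moment"])
E
```

```text
time_s: 34.42
ee_pos: [0.5597, -0.05, 0.0956]
eef_rot: [1.494, 1.57, -0.007]
force: [-8.1, 6.2, 20.9]
grip_width: 0.0238
[ 0.55969149 -0.04994159  0.09559279] [-7.14217755  6.489525   20.5612353 ] [ 0.5908028   1.3800703  -0.32796161]
```

View pics/s5.png

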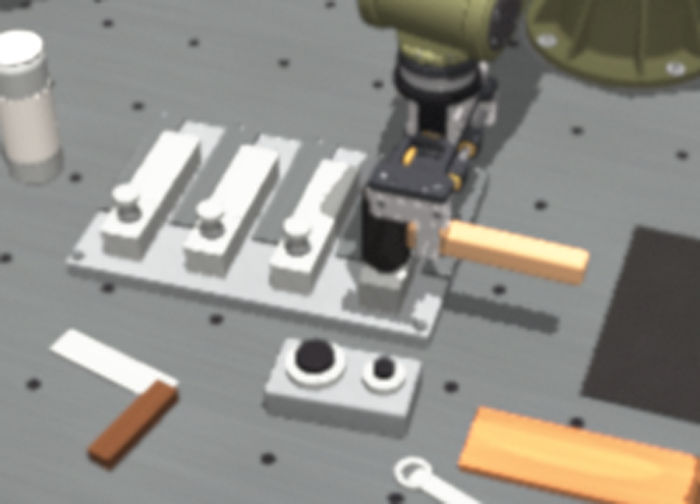

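```bash
python3 -m creep '{"hand":[1,1,1,1,1,1,1,1],"slide":[[-0.02,0,0],[-0.04,0,0],[-0.062,0,0],[-0.062,0,0.03],[-0.062,0.001,0.06],[-0.062,0.003,0.0875],[-0.062,0.003,0.0875],[-0.062,0.003,0.0875]],"spin":[0,0,0,0,0,0,0,0]}' 60
python3 - <<'E'
from h import *
go((.568,-.137,.096),4)
im=ctrl.camera("scene"); crop(im,150,120,400,300,2.8,"pics/s6.png")
E
```

```text
time_s: 35.13
ee_pos: [0.5678, -0.1385, 0.1547]
eef_rot: [-1.788, 1.569, 2.992]
force: [0.7, 1.2, -4.4]
grip_width: 0.0235
slide [0.0587, 0.0005, -0.0014] jaw 3.87 spin -0.13 (alt 179.9) q6 -0.37 t 35.1
```

View pics/s6.png

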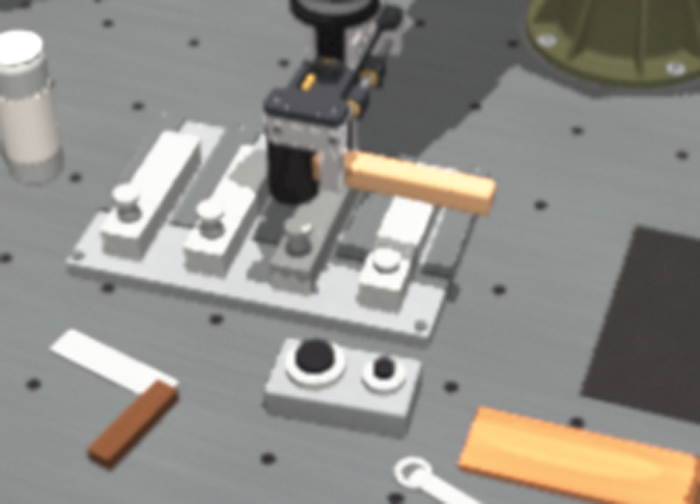

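Pin 1 is visibly home at (386,262) in the crop, and the mallet still sits straight in the grip. Driving pin 2.

```bash
python3 -m creep '{"hand":[1,1,1,1,1,1,1,1,1,1,1,1],"slide":[[0.02,0,0],[0.034,0,0],[0.04,0,0],[0.044,0,0],[0.048,0,0],[0.052,0,0],[0.055,0,0],[0.058,0,0],[0.06,0,0],[0.062,0,0],[0.063,0,0],[0.063,0,0]],"spin":[0,0,0,0,0,0,0,0,0,0,0,0]}' 60
python3 - <<'E'
from h import *
o=ctrl.get_obs();print(o["ee_pos"],o["force"],o["moment"])
E
```

```text
time_s: 36.18
ee_pos: [0.5692, -0.1367, 0.0952]
eef_rot: [1.506, 1.568, 0.006]
force: [-8.8, 10.0, 23.1]
grip_width: 0.0237
[ 0.56924548 -0.13668117  0.09518256] [-8.78238869 10.01066472 23.12908585] [ 1.33344295  1.61570669 -0.24854272]
```

```bash
python3 -m creep '{"hand":[1,1,1,1,1,1,1,1],"slide":[[-0.02,0,0],[-0.04,0,0],[-0.062,0,0],[-0.062,0,0.03],[-0.062,0.001,0.06],[-0.062,0.002,0.0875],[-0.062,0.002,0.0875],[-0.062,0.002,0.0875]],"spin":[0,0,0,0,0,0,0,0]}' 60
python3 - <<'E'
from h import *
go((.576,-.225,.095),4)
im=ctrl.camera("scene"); crop(im,150,120,400,300,2.8,"pics/s7.png")
E
```

```text
time_s: 36.85
ee_pos: [0.5761, -0.2257, 0.1538]
eef_rot: [-1.847, 1.57, 2.934]
force: [-0.4, 0.5, -5.0]
grip_width: 0.0234
slide [0.0588, 0.0, -0.0006] jaw 3.88 spin -0.12 (alt 179.9) q6 -0.50 t 36.9
```

View pics/s7.png

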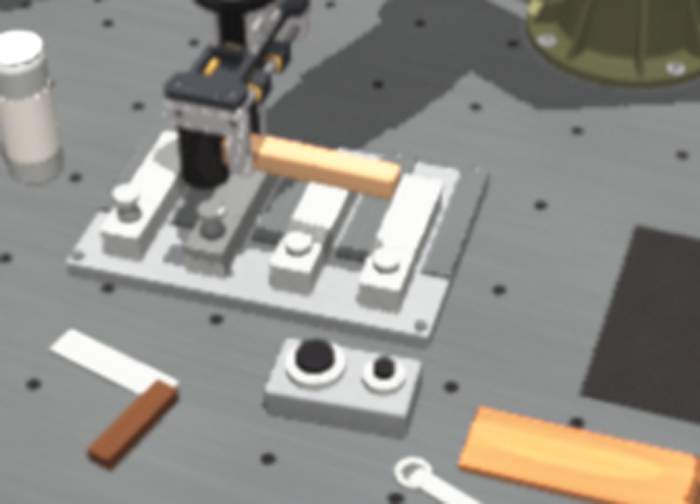

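```bash
python3 -m creep '{"hand":[1,1,1,1,1,1,1,1,1,1,1,1],"slide":[[0.02,0,0],[0.034,0,0],[0.04,0,0],[0.044,0,0],[0.048,0,0],[0.052,0,0],[0.055,0,0],[0.058,0,0],[0.06,0,0],[0.062,0,0],[0.063,0,0],[0.063,0,0]],"spin":[0,0,0,0,0,0,0,0,0,0,0,0]}' 60
python3 -m creep '{"hand":[1,1,1,1,1,1,1,1],"slide":[[-0.02,0,0],[-0.04,0,0],[-0.062,0,0],[-0.062,0,0.03],[-0.062,0.001,0.06],[-0.062,0.002,0.087],[-0.062,0.002,0.087],[-0.062,0.002,0.087]],"spin":[0,0,0,0,0,0,0,0]}' 60
python3 - <<'E'
from h import *
go((.584,-.3125,.095),4)
im=ctrl.camera("scene"); crop(im,150,120,400,300,2.8,"pics/s8.png")
E
```

```text
time_s: 37.9
ee_pos: [0.5775, -0.2239, 0.0947]
eef_rot: [1.335, 1.568, -0.165]
force: [-8.5, 13.1, 25.8]
grip_width: 0.0236
time_s: 38.57
ee_pos: [0.584, -0.3123, 0.1526]
eef_rot: [-1.95, 1.569, 2.831]
force: [-0.5, -0.0, -3.6]
grip_width: 0.0238
slide [0.0576, 0.0, 0.0002] jaw 3.89 spin -0.11 (alt 179.9) q6 -0.61 t 38.6
```

View pics/s8.png

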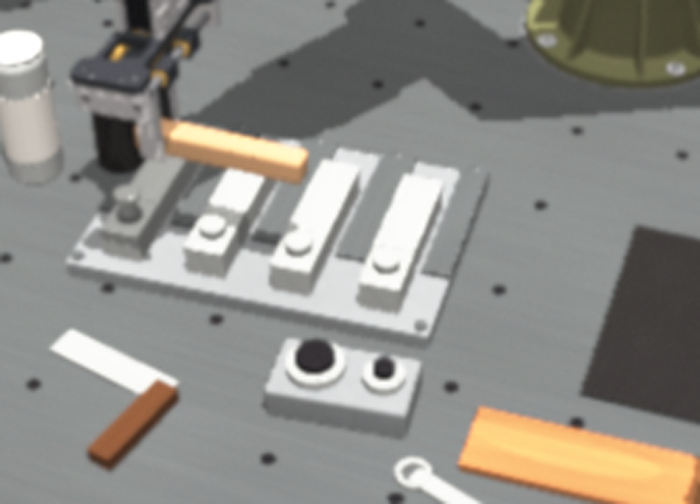

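Run:
```python
from h import *
c=ctrl.calibration("scene");e=ctrl.get_obs()["ee_pos"]
m=np.array([e[0]+.003,e[1]-.045,e[2]-.0308])
for P in (m,m+[0,0,.04],m+[0,-.024,.04],m+[0,.024,.04],[.586,-.3575,.084]): print((proj(c,P)[0]-[150,120])*2.8)
```

```text
[121.20026819 160.24141711]
[116.27717021 126.74881568]
[ 94.16862889 121.25889464]
[138.6585792  132.31118821]
[125.18416258 189.85477543]
```

As expected: the offset is perspective, and the head is within about 2 mm of the pin.

```bash
python3 -m creep '{"hand":[1,1,1,1,1,1,1,1,1,1,1,1],"slide":[[0.02,0,0],[0.034,0,0],[0.04,0,0],[0.044,0,0],[0.048,0,0],[0.052,0,0],[0.055,0,0],[0.058,0,0],[0.06,0,0],[0.062,0,0],[0.063,0,0],[0.063,0,0]],"spin":[0,0,0,0,0,0,0,0,0,0,0,0]}' 60
python3 -m creep '{"hand":[1,1,1,1,1,1],"slide":[[-0.02,0,0],[-0.04,0,0],[-0.065,0,0],[-0.085,0,0],[-0.085,0,0],[-0.085,0,0]],"spin":[0,0,0,0,0,0]}' 60
python3 - <<'E'
from h import *
go((.6931,.1287,.16),4)
im=ctrl.camera("scene"); crop(im,150,120,400,300,2.8,"pics/s9.png")
im=ctrl.camera("top"); crop(im,240,140,410,300,4,"pics/t7.png")
E
```

```text
time_s: 39.62
ee_pos: [0.5855, -0.3106, 0.0941]
eef_rot: [1.183, 1.568, -0.317]
force: [-8.0, 13.5, 25.9]
grip_width: 0.024
time_s: 40.12
ee_pos: [0.5847, -0.3113, 0.1755]
eef_rot: [0.66, 1.57, -0.841]
force: [0.2, -0.0, -4.5]
grip_width: 0.0236
slide [0.0152, 0.1388, -0.4314] jaw 3.99 spin -0.01 (alt 180.0) q6 -0.61 t 40.1
```

View pics/s9.png

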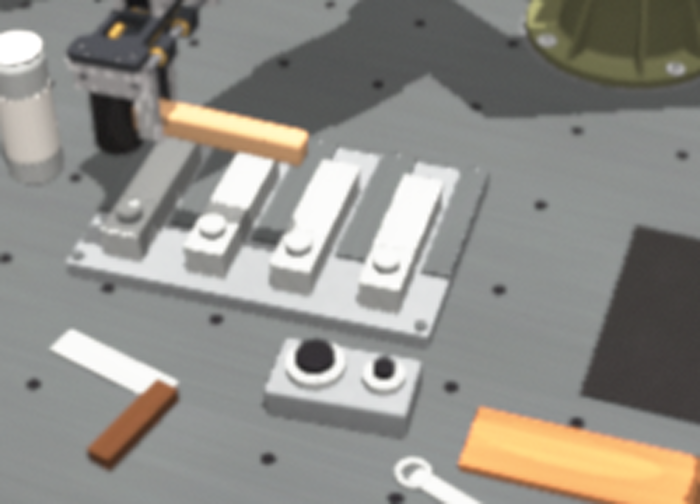

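View pics/t7.png

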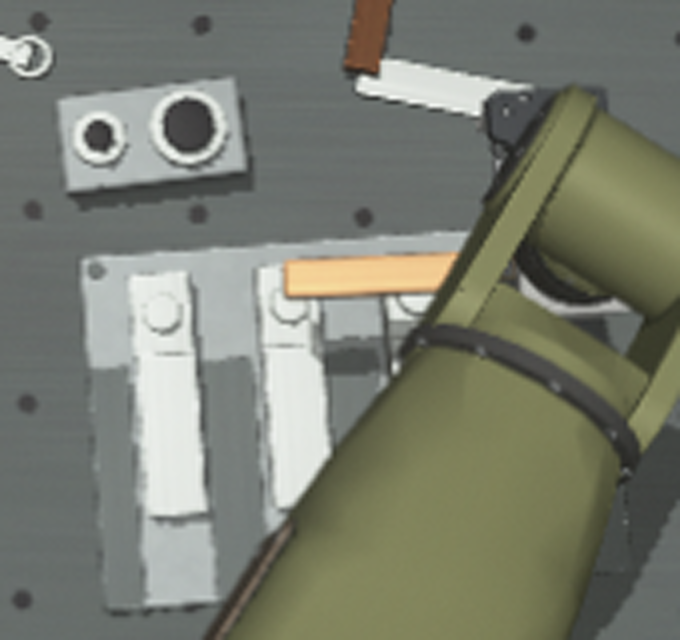

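```bash
python3 -m creep '{"hand":[1,1,1,1,1,1,1,1,1,1,1,1],"slide":[[0,0.012,-0.036],[0,0.024,-0.072],[0,0.036,-0.108],[0,0.048,-0.144],[0,0.06,-0.18],[0,0.072,-0.216],[0,0.084,-0.252],[0,0.096,-0.288],[0,0.108,-0.324],[0,0.12,-0.36],[0,0.132,-0.4],[0.005,0.139,-0.431]],"spin":[0,0,0,0,0,0,0,0,0,0,0,0]}' 60
python3 -m creep '{"hand":[1,1],"slide":[[0,0,0],[0,0,0]],"spin":[0,0]}' 60
python3 - <<'E'
from h import *
go((.6931,.1287,.06),4)
c=ctrl.calibration("wrist")
im=ctrl.camera("wrist"); cv2.imwrite("pics/w21.png",im[:,:,::-1])
im=ctrl.camera("scene"); crop(im,270,180,450,320,4,"pics/s10.png")
E
```

```text
time_s: 41.22
ee_pos: [0.6933, 0.1316, 0.1693]
eef_rot: [-1.713, 1.57, 3.07]
force: [0.6, -0.8, -3.0]
grip_width: 0.0236
time_s: 41.38
ee_pos: [0.6925, 0.1304, 0.1678]
eef_rot: [-1.487, 1.567, -2.985]
force: [-1.0, -0.2, -4.2]
grip_width: 0.0235
slide [0.1078, 0.0009, 0.0017] jaw 4.16 spin 0.16 (alt -179.8) q6 0.06 t 41.4
```

View pics/w21.png

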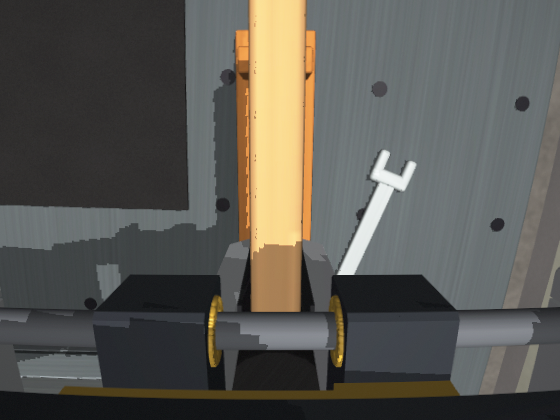

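View pics/s10.png

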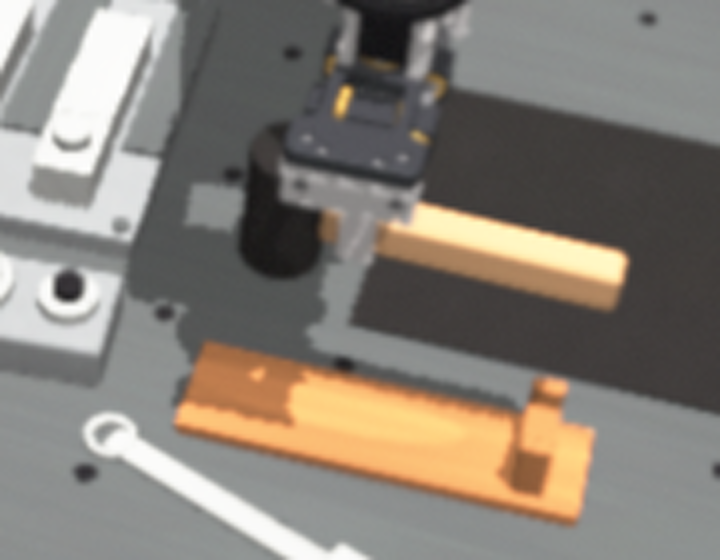

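```bash
python3 -m creep '{"hand":[1,1,1,1,1,1,1],"slide":[[0.02,0.001,0.0017],[0.05,0.001,0.0017],[0.08,0.001,0.0017],[0.095,0.001,0.0017],[0.105,0.001,0.0017],[0.108,0.001,0.0017],[0.108,0.001,0.0017]],"spin":[0.16,0.16,0.16,0.16,0.16,0.16,0.16]}' 60
python3 - <<'E'
from h import *
go((.6931,.1287,.043),4)
im=ctrl.camera("wrist"); cv2.imwrite("pics/w22.png",im[:,:,::-1])
im=ctrl.camera("scene"); crop(im,270,180,450,320,4,"pics/s11.png")
E
```

```text
time_s: 42.07
ee_pos: [0.6944, 0.1263, 0.0627]
eef_rot: [-1.376, 1.571, -2.88]
force: [-1.0, 1.1, -2.6]
grip_width: 0.0235
slide [0.0197, -0.0012, -0.0025] jaw 3.79 spin -0.21 (alt 179.8) q6 0.06 t 42.1
```

View pics/w22.png

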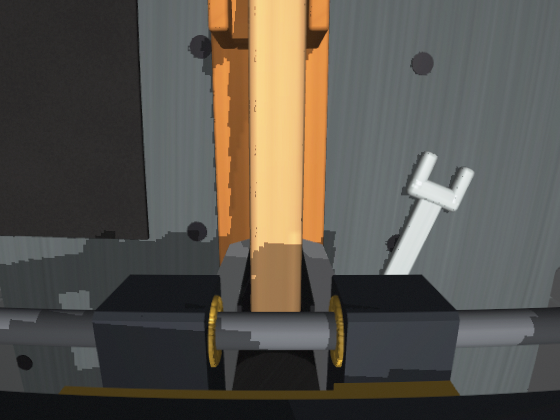

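View pics/s11.png

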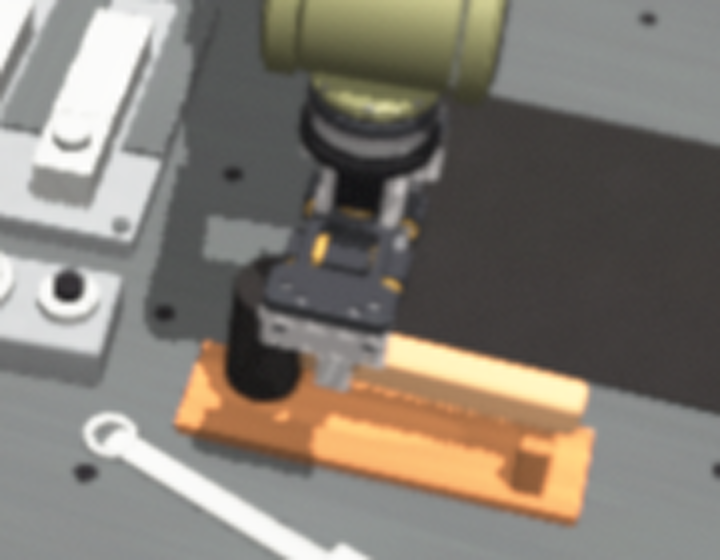

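```bash
python3 -m creep '{"hand":[1,1,1,1,1,1,1],"slide":[[0,-0.002,-0.0025],[0.005,-0.002,-0.0025],[0.01,-0.002,-0.0025],[0.014,-0.002,-0.0025],[0.017,-0.002,-0.0025],[0.019,-0.002,-0.0025],[0.019,-0.002,-0.0025]],"spin":[-0.2,-0.2,-0.2,-0.2,-0.2,-0.2,-0.2]}' 60
python3 - <<'E'
from h import *
go((.6931,.1287,.043),4)
o=ctrl.get_obs();print(o["force"],o["moment"])
im=ctrl.camera("wrist"); cv2.imwrite("pics/w23.png",im[:,:,::-1])
E
```

```text
time_s: 42.75
ee_pos: [0.6924, 0.1293, 0.0437]
eef_rot: [1.844, 1.57, 0.344]
force: [0.0, -0.6, -1.4]
grip_width: 0.0235
slide [0.0007, 0.0007, 0.0006] jaw 4.03 spin 0.03 (alt -180.0) q6 0.06 t 42.8
[ 0.03701005 -0.59634504 -1.36724373] [ 0.22224686 -0.11728059 -0.05376968]
```

View pics/w23.png

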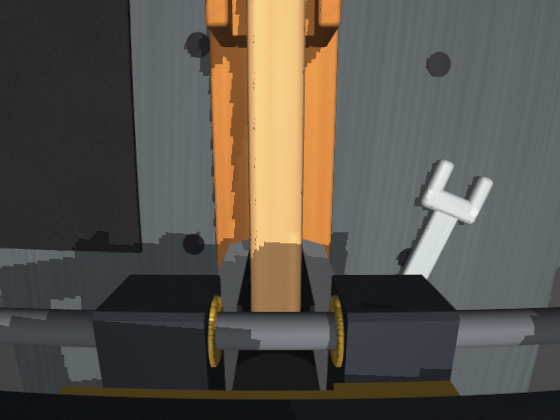

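```bash
python3 -m creep '{"hand":[1,1,1],"slide":[[0.001,0,0],[0.001,0,0],[0.001,0,0]],"spin":[0,0,0]}' 60
python3 -m creep '{"hand":[0.3,0.1,-0.1,-0.3,-0.3,-0.3,-0.3],"slide":[[0,0,0],[0,0,0],[0,0,0],[0,0,0],[0,0,0],[0,0,0],[0,0,0]],"spin":[0,0,0,0,0,0,0]}' 60
python3 - <<'E'
from h import *
im=ctrl.camera("wrist"); cv2.imwrite("pics/w24.png",im[:,:,::-1])
E
```

```text
time_s: 43.05
ee_pos: [0.6924, 0.1293, 0.0431]
eef_rot: [1.56, 1.57, 0.06]
force: [0.3, -3.0, 0.7]
grip_width: 0.0235
time_s: 43.63
ee_pos: [0.6922, 0.1294, 0.0428]
eef_rot: [-1.921, 1.571, 2.862]
force: [0.3, 0.0, -0.2]
grip_width: 0.0609
```

View pics/w24.png

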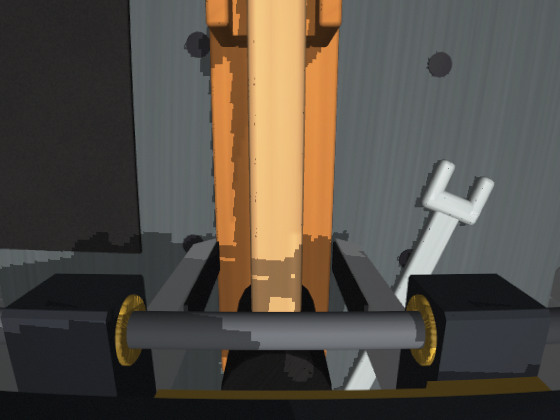

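```bash
python3 -m creep '{"hand":[-0.3,-0.3,-0.3,-0.3,-0.3,-0.3],"slide":[[-0.02,0,0],[-0.05,0,0],[-0.09,0,0],[-0.12,0,0],[-0.12,0,0],[-0.12,0,0]],"spin":[0,0,0,0,0,0]}' 30
python3 - <<'E'
from h import *
go((.688,-.0475,.16),4)
im=ctrl.camera("scene"); crop(im,150,130,430,330,2.7,"pics/s12.png")
c=ctrl.calibration("wrist")
im=ctrl.camera("wrist"); crop(im,200,0,360,320,1.8,"pics/w25.png")
E
```

```text
time_s: 44.18
ee_pos: [0.6928, 0.1295, 0.1648]
eef_rot: [1.629, 1.567, 0.128]
force: [-0.2, -0.2, -1.3]
grip_width: 0.0612
slide [0.0047, -0.0173, 0.1762] jaw 4.04 spin 0.04 (alt -180.0) q6 0.06 t 44.2
```

View pics/s12.png

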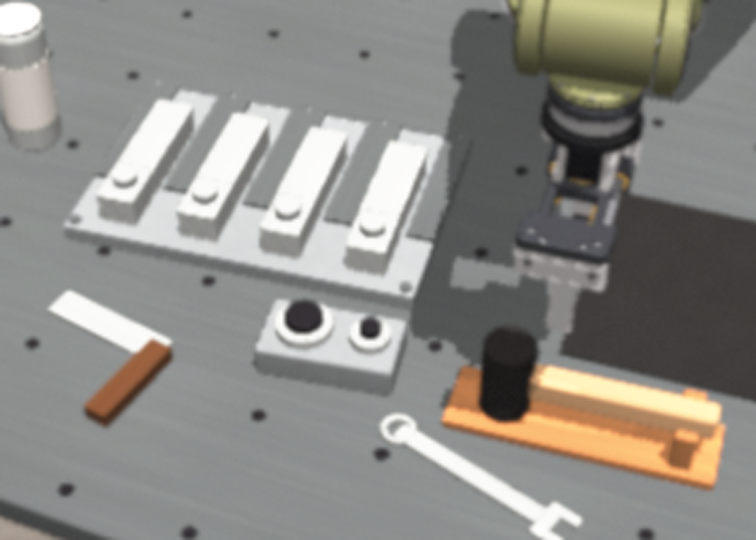

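View pics/w25.png

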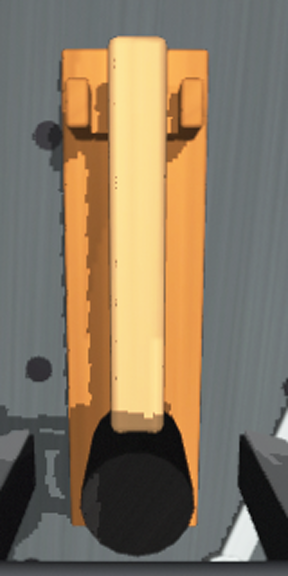

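```bash
python3 -m creep '{"hand":[1,1,1,1,1,1,1,1],"slide":[[0,-0.004,0.04],[0,-0.008,0.08],[0,-0.012,0.12],[0.003,-0.017,0.16],[0.005,-0.017,0.176],[0.005,-0.017,0.176],[0.005,-0.017,0.176],[0.005,-0.017,0.176]],"spin":[0,0,0,0,0,0,0,0]}' 30
python3 - <<'E'
from h import *
o=ctrl.get_obs()
c=ctrl.calibration("wrist")
im=ctrl.camera("wrist"); cv2.imwrite("pics/w26.png",im[:,:,::-1]);np.save("cal.npy",c,allow_pickle=True)
print(o["ee_pos"])
im=ctrl.camera("scene"); crop(im,210,200,330,300,6,"pics/s13.png")
E
```

```text
time_s: 44.95
ee_pos: [0.6876, -0.0459, 0.157]
eef_rot: [-1.968, 1.57, 2.816]
force: [-0.7, -0.2, 0.7]
grip_width: 0.011
[ 0.68757748 -0.0459399   0.15701547]
```

View pics/w26.png

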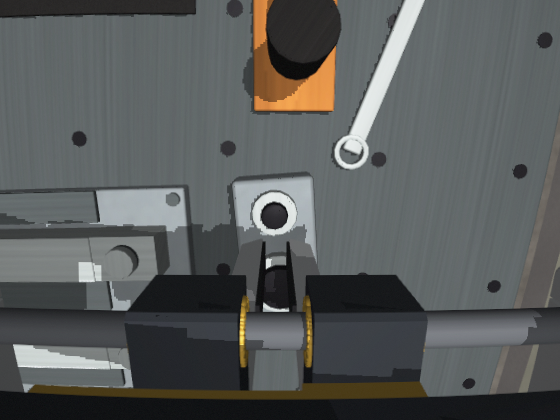

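View pics/s13.png

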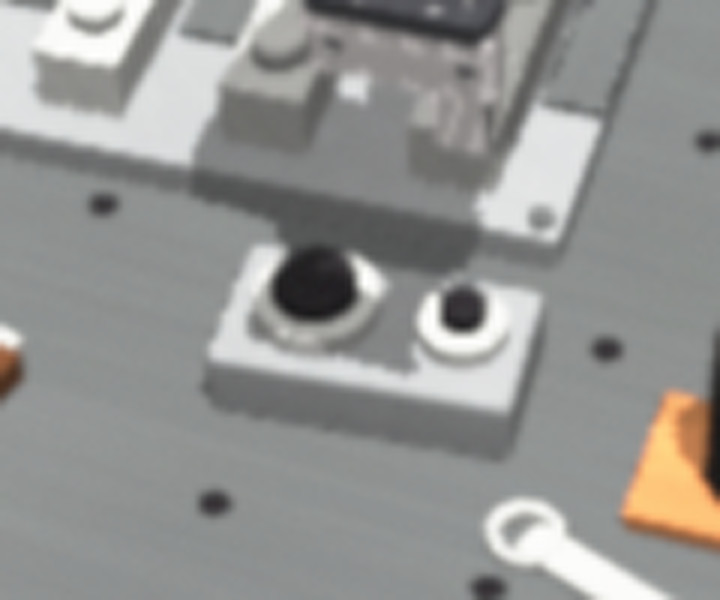

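Run:
```python
from h import *
c=np.load("cal.npy",allow_pickle=True).item()
for z in (.04,.048): print(pix2w(c,[[274,214]],z))
o=ctrl.get_obs();e=o["ee_pos"];print(e,o["grip_width"],proj(c,[e[0],e[1],.045]))
cs=ctrl.calibration("scene")
for z in (.04,.048): print(pix2w(cs,[[210+465/6,200+305/6],[210+315/6,200+282/6]],z)[:,:2])
ct=ctrl.calibration("top")
for z in (.04,.048): print(pix2w(ct,[[240+86/3.4615,140+119/3.4615],[240+163/3.4615,140+109/3.4615]],z)[:,:2])
```

```text
[[ 0.68754499 -0.04981192  0.04      ]]
[[ 0.68744641 -0.04785056  0.048     ]]
[ 0.68768227 -0.04561118  0.15747431] 0.003540323925224318 [[274.495958  210.5283913]]
[[ 0.67432709 -0.05053093]
 [ 0.68506963 -0.11391689]]
[[ 0.68146607 -0.04773909]
 [ 0.69211751 -0.11058748]]
[[ 0.68525494 -0.05047186]
 [ 0.69493369 -0.11306214]]
[[ 0.68381433 -0.05069254]
 [ 0.69342964 -0.11287253]]
```

```bash
python3 -m creep '{"hand":[1,1,1,1,1,1],"slide":[[0.03,0,0.003],[0.06,0,0.003],[0.08,0,0.003],[0.09,0,0.003],[0.09,0,0.003],[0.09,0,0.003]],"spin":[0,0,0,0,0,0]}' 30
python3 - <<'E'
from h import *
go((.687,-.0485,.06),4)
im=ctrl.camera("scene"); crop(im,210,190,330,290,6,"pics/s14.png")
im=ctrl.camera("wrist"); cv2.imwrite("pics/w27.png",im[:,:,::-1])
E
```

```text
time_s: 45.55
ee_pos: [0.6883, -0.0497, 0.0686]
eef_rot: [1.382, 1.57, -0.118]
force: [0.5, 1.1, 0.6]
grip_width: 0.0003
slide [0.0086, -0.0012, -0.0013] jaw 4.09 spin 0.09 (alt -179.9) q6 -0.20 t 45.5
```

View pics/s14.png

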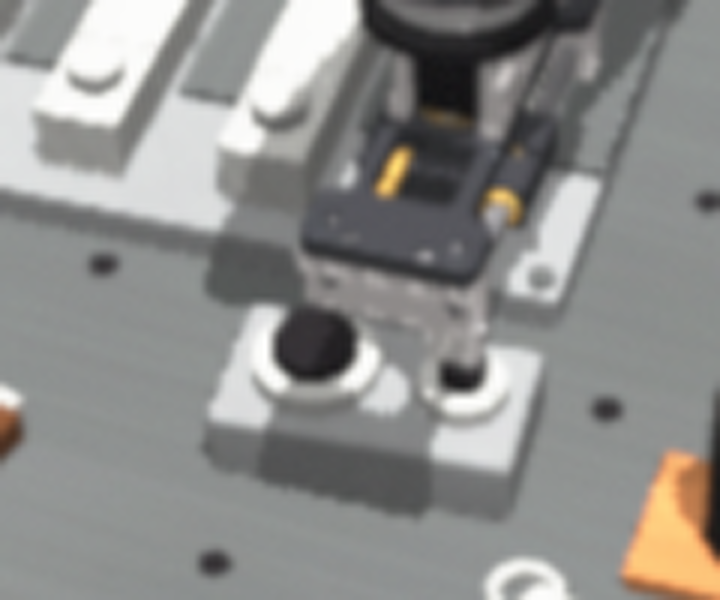

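View pics/w27.png

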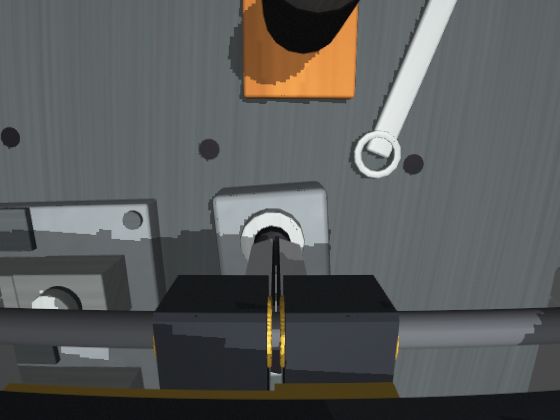

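```bash
python3 -m creep '{"hand":[1,1,1,1,1,1],"slide":[[0.003,-0.001,-0.001],[0.006,-0.001,-0.001],[0.009,-0.001,-0.001],[0.011,-0.001,-0.001],[0.011,-0.001,-0.001],[0.011,-0.001,-0.001]],"spin":[0,0,0,0,0,0]}' 30
```

```text
time_s: 46.15
ee_pos: [0.6875, -0.0493, 0.0591]
eef_rot: [1.465, 1.568, -0.035]
force: [-4.6, 2.0, 17.9]
grip_width: 0.0005
```

```bash
python3 -m creep '{"hand":[1,1,1],"slide":[[0.001,0,0],[0.001,0,0],[0.001,0,0]],"spin":[0,0,0]}' 30
python3 - <<'E'
from h import *
im=ctrl.camera("scene"); crop(im,210,190,330,290,6,"pics/s15.png")
E
```

```text
time_s: 46.4
ee_pos: [0.6876, -0.0493, 0.0589]
eef_rot: [1.444, 1.568, -0.056]
force: [-8.5, 1.4, 23.1]
grip_width: 0.0006
```

View pics/s15.png

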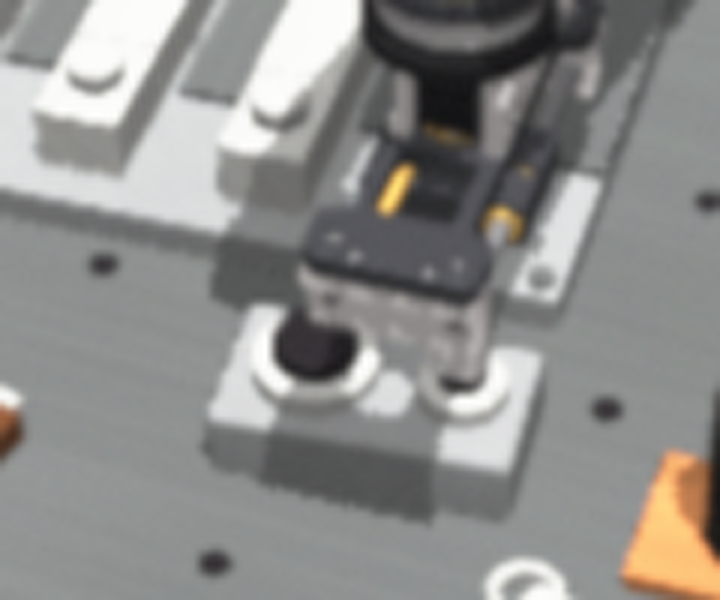

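```bash
for i in 1 2 3 4; do python3 -m creep '{"hand":[1,1,1],"slide":[[-0.002,0,0],[-0.002,0,0],[-0.002,0,0]],"spin":[0,0,0]}' 30 | egrep 'ee_pos|force'; done
```

```text
ee_pos: [0.6874, -0.0493, 0.0592]
force: [-0.7, 2.2, 10.7]
ee_pos: [0.6873, -0.0493, 0.0603]
force: [2.2, 0.6, 4.0]
ee_pos: [0.6869, -0.0495, 0.0618]
force: [1.6, 0.3, 3.5]
ee_pos: [0.6866, -0.0495, 0.0637]
force: [1.0, -0.8, 2.2]
```

```bash
python3 -m creep '{"hand":[1,1,1],"slide":[[-0.02,0,0],[-0.03,0,0],[-0.03,0,0]],"spin":[0,0,0]}' 30
python3 - <<'E'
from h import *
go((.697,-.111,.072),4)
im=ctrl.camera("wrist"); cv2.imwrite("pics/w28.png",im[:,:,::-1])
im=ctrl.camera("scene"); crop(im,210,190,330,290,6,"pics/s16.png")
E
```

```text
time_s: 47.7
ee_pos: [0.6877, -0.0496, 0.0962]
eef_rot: [1.338, 1.567, -0.163]
force: [0.0, -1.1, -0.0]
grip_width: 0.0011
slide [0.0243, 0.0049, 0.0619] jaw 4.04 spin 0.04 (alt -180.0) q6 -0.20 t 47.7
```

View pics/s16.png

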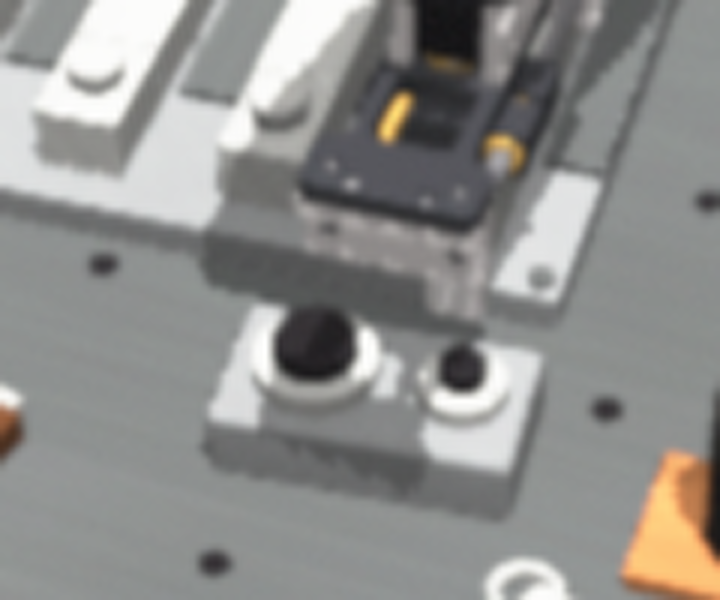

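The small key has sprung back out. Now the large key.

```bash
python3 -m creep '{"hand":[1,1,1,1,1,1],"slide":[[0,0.003,0.03],[0,0.005,0.062],[0,0.005,0.062],[0.012,0.005,0.062],[0.022,0.005,0.062],[0.022,0.005,0.062]],"spin":[0,0,0,0,0,0]}' 30
python3 - <<'E'
from h import *
go((.697,-.111,.06),4)
im=ctrl.camera("scene"); crop(im,210,190,330,290,6,"pics/s17.png")
E
```

```text
time_s: 48.3
ee_pos: [0.6946, -0.1096, 0.0677]
eef_rot: [-1.872, 1.565, 2.912]
force: [-0.2, 0.1, -0.2]
grip_width: -0.0004
slide [0.0077, 0.0024, 0.0016] jaw 4.09 spin 0.09 (alt -179.9) q6 -0.28 t 48.3
```

View pics/s17.png

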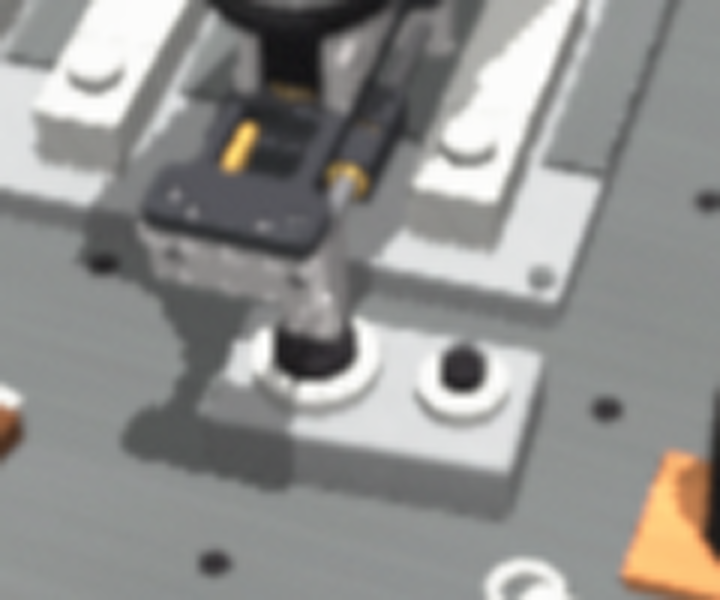

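```bash
python3 -m creep '{"hand":[1,1,1,1,1,1,1],"slide":[[0.003,0.001,0.001],[0.006,0.001,0.001],[0.009,0.001,0.001],[0.011,0.001,0.001],[0.012,0.001,0.001],[0.012,0.001,0.001],[0.012,0.001,0.001]],"spin":[0,0,0,0,0,0,0]}' 30
python3 - <<'E'
from h import *
im=ctrl.camera("scene"); crop(im,210,190,330,290,6,"pics/s18.png")
E
```

```text
time_s: 48.93
ee_pos: [0.6975, -0.1115, 0.0603]
eef_rot: [1.733, 1.57, 0.233]
force: [0.4, 2.7, 3.8]
grip_width: 0.0004
```

View pics/s18.png

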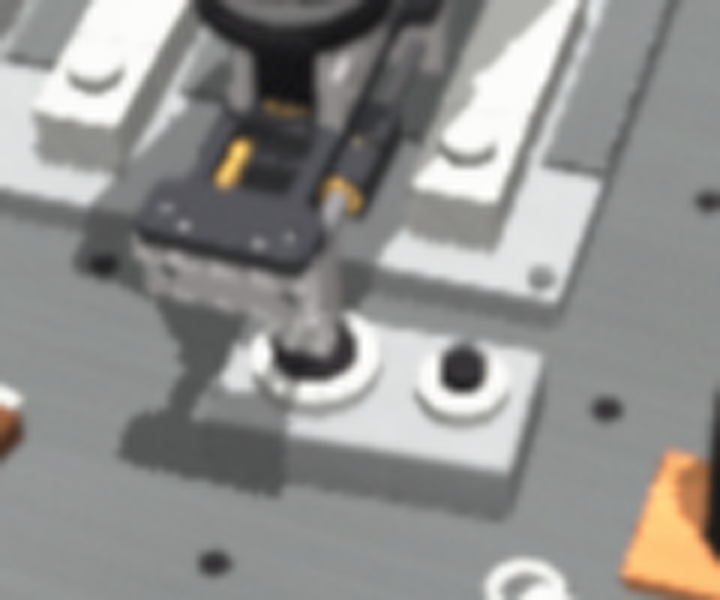

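Not at the stop yet (3.8 N, z 0.0603), so press another 3 mm.

```bash
python3 -m creep '{"hand":[1,1,1,1,1],"slide":[[0.001,0,0],[0.002,0,0],[0.003,0,0],[0.0035,0,0],[0.0035,0,0]],"spin":[0,0,0,0,0]}' 30
python3 -m creep '{"hand":[1,1,1],"slide":[[0.001,0,0],[0.001,0,0],[0.001,0,0]],"spin":[0,0,0]}' 30
```

```text
time_s: 49.4
ee_pos: [0.6977, -0.1118, 0.059]
eef_rot: [1.381, 1.569, -0.119]
force: [-7.9, 4.5, 22.8]
grip_width: 0.0007
time_s: 49.65
ee_pos: [0.6977, -0.1118, 0.0588]
eef_rot: [1.351, 1.569, -0.149]
force: [-11.5, 5.9, 29.8]
grip_width: 0.0003
```

The large key is at its end stop, at the same height as the small one was. Retreating and checking everything.

```bash
python3 -m creep '{"hand":[1,1,1,1,1,1,1,1,1,1,1,1],"slide":[[-0.01,0,0],[-0.04,0,0],[-0.08,0,0],[-0.12,0,0],[-0.15,0,0],[-0.15,-0.03,0],[-0.15,-0.07,0],[-0.15,-0.11,0],[-0.15,-0.15,0],[-0.15,-0.19,0],[-0.15,-0.23,0],[-0.15,-0.27,0]],"spin":[0,0,0,0,0,0,0,0,0,0,0,0]}' 30
python3 -m creep '{"hand":[1,1,1,1,1,1],"slide":[[0,0,-0.04],[0,0,-0.08],[0,0,-0.12],[0,0,-0.15],[0,0,-0.15],[0,0,-0.15]],"spin":[0,0,0,0,0,0]}' 30
python3 - <<'E'
from h import *
im=ctrl.camera("top"); crop(im,140,110,410,310,2.9,"pics/t9.png")
im=ctrl.camera("scene"); crop(im,140,130,430,335,2.7,"pics/s19.png")
E
```

```text
time_s: 50.65
ee_pos: [0.4254, -0.131, 0.2046]
eef_rot: [-1.378, 1.57, -2.879]
force: [-0.3, -1.1, 0.6]
grip_width: 0.0005
time_s: 51.15
ee_pos: [0.417, 0.0193, 0.2051]
eef_rot: [-0.747, 1.57, -2.244]
force: [0.7, -0.4, 0.1]
grip_width: 0.0002
```

View pics/t9.png

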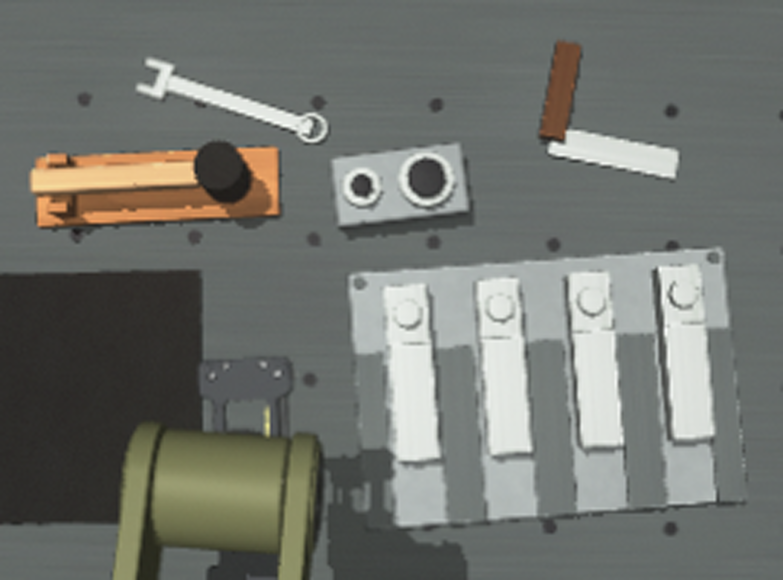

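View pics/s19.png

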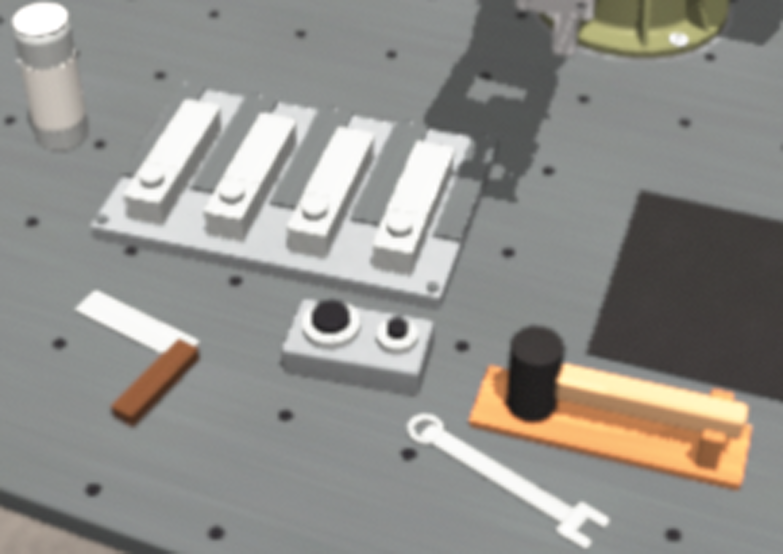

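Run:
```python
from station import ctrl
print(ctrl.hand_in())
```

```text
the job is handed in; nothing more can be done
None
```

I loaded all four tubes, one to a lane, and drove all four lock pins home with the mallet. The mallet is back on its rest with its handle in the fork. I then pressed and released the small key, then the large key, and handed the job in at about 51 s. The hand-in gave no verdict.

- **Tubes:** the last top and scene pictures show all four lying flat and centred, tight against their stop blocks with no visible gap. Each was pressed against its block with about 7 to 27 N before release.
- **Pins:** all four heads look fully down in the pictures. Each drive ended in a sharp rise in force (about 21 to 26 N), which I took as the end stop.
- **Keys:** each key reached an end stop at the same height (tool at z about 0.059 m). A picture showed the small key out again before I pressed the large one, and the last pictures show both out.
- **Other objects:** the can, wrench and square look unmoved, and the arm ended clear of everything.

**Deviations:**
- My first move was typed in millimetres instead of metres. The per-row limit kept it to a normal move in the right direction, and nothing was touched.
- The top camera read about 3 mm off from where contact actually happened, so I corrected placements from the wrist camera.
- No tube was seen to be knocked aside.

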